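Fit the spool post in its sprung holder and load the film spool

TASK

Take the steel post out of the wooden rack, slide it down into the bore of the aluminium holder, past the side spring plunger, and press it gently until it is fully home on the stop inside; let go of it. Then lower the small blue spool over the post, without dropping it, so that it lies flat on top of the holder. Leave everything else where it is.

Things in the scene. Friction and masses are not known exactly. Their poses are not given: they have to be found in the camera images.
- post: the post: a plain round steel rod 14 mm in diameter, 104 mm long, about 0.2 kg. Its lowest 8 mm taper to 8 mm across. Origin at the centre of its foot (lower end), z along the rod towards its plain top end. At the start it stands upright in the middle hole of the wooden rack.
- post_top (a point): centre of the post's upper end, 104 mm above the post's origin
- rack: wooden rack block, fixed, 110 mm (x) x 50 mm (y) x 40 mm tall, with three loose 16 mm holes in a row along x, 37 mm apart; origin under its centre. The post stands 25 mm deep in the middle hole, 79 mm of it showing.
- holder: aluminium post holder, fixed: a block 50 x 50 mm, 60 mm tall, on two low bolted feet (10 mm high, reaching 51 mm either side along x). Origin at the counter under the block's centre, z up. A vertical round bore 16 mm in diameter, its edge chamfered 1.5 mm, opens in the middle of its top. A spring plunger enters through the +y side, its axis 46 mm above the counter; its black knob (17 mm across) stands out to 53 mm from the bore's axis.
- holder_mouth (a point): centre of the bore's mouth, on the holder's top face, 60 mm above the counter
- plunger (a joint): spring plunger of the holder, m: 0 with the bore empty, when its round nose stands 4 mm into the bore; grows as it is pushed out (about 0.001 to 0.002 with the post in the bore). It presses on the post with about 8 N, so that the post needs a push of some 5 to 15 N to enter and slide, and does not sink by its own weight.
- seat (a joint): travel of the light sprung seat in the bore under the post's foot, m: 0 free, 0.004 down on its solid stop = post home (1.3 N; the post's weight keeps it down). A screw sets the stop differently each time: home, the foot is 29 to 53 mm below the mouth. Push slowly until it goes solid; 10 N more than the sliding needs is plenty, over 20 N strains the stop.
- spool: the small blue film spool: two flanges 56 mm across and 5 mm thick on a hub 38 mm across, 40 mm tall, with a 20 mm hole right through, 60 g. Origin at the centre of its underside, z along its hole; at the start it stands on one flange on the counter.
- lens_board: bystander, loose: black lens board, a 100 x 100 x 6 mm plate with a 44 mm ring in its middle, lying flat (origin at the centre of its underside)
- clip_a: bystander, loose: steel film clip, 50 x 16 x 12 mm, lying flat (origin at the centre of its underside)
- clip_b: bystander, loose: the other steel film clip, 50 x 16 x 12 mm, lying flat (origin at the centre of its underside)
- hood: bystander, loose: smoked glass viewfinder hood, an open box 64 x 64 x 50 mm (origin at the centre of its underside)
- film_can: bystander, loose: small aluminium film can, 34 mm across, 50 mm tall (origin at the centre of its underside)
- loupe: bystander, loose: black loupe, 48 mm across, 45 mm tall (origin at the centre of its underside)
- brush: bystander, loose: dusting brush, about 0.2 m long, lying flat (origin at the centre of its underside)
- big_spool: bystander, loose: large film spool that does not fit the post (bore 12 mm), 84 mm across, 50 mm tall, standing on one flange (origin at the centre of its underside)

How it is judged (in metres and radians):
On the way:
1. the post is fully home in the holder and let go, the spool not yet on it (value of joint seat above 0.003 m and value of joint plunger above 0.0005 m and horizontal distance between post and holder_mouth below 0.004 m and angle between post's own z axis and vertical below 0.07 rad and contact force between post and the fingers below 0.05 N and horizontal distance between spool and holder_mouth above 0.05 m), for 0.3 s.
At the end, for the whole second after the job is handed in: The post stands in the holder's bore (foot within 4 mm of the bore's axis, upright within 0.07 rad), held by the plunger, its seat pressed down at least 3 of its 4 mm; the small spool is around it, centred within 6 mm, lying flat (0.06 rad) on the holder's top within 3 mm; both at rest (value of joint seat above 0.003 m and value of joint plunger above 0.0005 m and horizontal distance between post and holder_mouth below 0.004 m and angle between post's own z axis and vertical below 0.07 rad and horizontal distance between spool and holder_mouth below 0.006 m and z of spool in the frame of holder_mouth between -0.003 and 0.003 m and angle between spool's own z axis and vertical below 0.06 rad and linear speed of each of spool, post below 0.02 m/s); the robot touches nothing.
It fails at once if the post is forced: more than 40 N between the post and the holder (contact force between post and holder above 40 N).
It fails at once if the spool is dropped over the holder (faster than 0.7 m/s) (horizontal distance between spool and holder_mouth below 0.03 m and linear speed of spool above 0.7 m/s).
It fails at once if one of the other loose things is pushed more than 20 mm (distance of any of lens_board, clip_a, clip_b, hood, film_can, loupe, brush, big_spool from where it was at the start of the episode above 0.02 m).
It also fails if it takes over 72 s, if anything falls off the work surface, if the arm or the gripper's body presses on something with over 40 N, if the wrist force passes 120 N, or if a joint passes its speed limit or range.

ROBOT

A 6-joint arm with a two-finger parallel gripper is mounted at the origin on the work surface. World frame = base frame: x ahead of the robot, y to its left, z up, the work surface at z = 0. Lengths are in m, angles in degrees, forces in N, time in s.
With the tool pointing down it reaches from about 0.35 to 0.875 m from the base axis. Payload 4.2 kg.
Tool frame: the origin (TCP) lies midway between the tips of the shut fingers; the grasp point (between the pads) lies 19 mm behind it; x points along the fingers, y is the direction in which the jaws open and shut, and the axes are right-handed (so a half turn about x gives the same grasp; the last joint's range is limited). The gripper opens to 87 mm and grips with 3 to 60 N. Pads are 19 mm wide; open, the fingers measure 117 mm over their backs; the gripper's body (75 mm by 190 mm) begins 51 mm behind the grasp point.
Start: joints at [85.061, 22.042, 0.453, 0, -68.411, -14.817], TCP at [0.211, 0.588, 0.223] pointing down, gripper open.
Joint ranges: [-179.83, 179.83], [-69.29, 118.12], [-61.27, 80.66], [-181.25, 117.63], [-171.15, -9.14], [-177.46, 177.46]. Speed limits (degrees/s): [159.86, 159.86, 180, 180, 180, 180].

INTERFACE

Orientations are given as a 3x3 rotation matrix whose columns are the frame's x, y, z axes.
In Python, from station import r gives the robot as it stands.
- The arm moves only by the tool play_rows, never from a script. Its argument "plan" is a list that holds one entry, the list of rows, each a list of 6 numbers: the shift along the tool's x, y, z in cm, then the turn, a rotation vector about the tool's x, y, z in units of 10 degrees (1.0 is 10 degrees). A call has 1 to 5 rows; each row is the pose to reach, as a shift and turn from the pose commanded when the call began, along the tool's axes at that moment; what a row does not reach only later rows make up. A row lasts 1/8 s, in which the tool goes at most 62.5 mm and 10.7 degrees, less where a joint would pass 70% of its speed; a pose out of reach is approached as far as the arm can. A call with a gripper value outside its range is refused whole. "hand" is the opening, from 0 (shut) to 1 (fully open), set as the call begins (left out, the last holds). The fingers move at their own pace and stop on an object; the grip force is fixed at half the most. Time passes only in rows, so rows that repeat a pose let the fingers close. It gives the time, the measured TCP pose, the force and the opening at its end, in the units of the state.
- r.sense(): the state, without advancing time (a new reading comes with each control period).
- r.capture(name): name is "scene" or "top"; returns (picture, depth): 480x640x3 uint8, blue, green, red; 480x640 float32, m along the optical axis (not along the pixel's ray), 0 where there is no reading.
- r.get_calibration(name): a dict with "vfov" (degrees; the focal length in pixels is half the picture's height over the tangent of half this angle, whatever the lens; pixels are square), "cx", "cy" (the principal point, pixels), "rvec" (rotation vector, rad) and "tvec" (3), from world to camera coordinates, as OpenCV has them. Camera axes: x right, y down, z forward; pixel columns grow to the right and rows downward; lengths in m; the calibration is good to about 2 mm. A picture is of the moment at which its call begins. get_calibration takes no time and is no camera call.
- r.finish_job(): hands the job in, once; it reports no verdict.
The state is a dict: "time_s": time; "joints": joint angles; "joint_velocities": joint speeds; "effort": joint torques, N m; "tcp_pos": TCP position; "ee_rot": TCP orientation; "wrist_force": force on the tool from outside, world axes, zero at the start; "moment": the same for the moment, N m; "gripper_width": opening from 0.0 (shut) to 1.0 (fully open).
Only numpy, scipy, OpenCV 4.12 (cv2) and the standard library are available. Lean on these libraries where they do the work, as an engineer would, in place of code of your own. Each camera call takes 0.05 s, during which the arm holds its last target.

## Working session

There is one attempt and no reset: what is moved stays moved. The work goes in short steps, Python scripts to look and compute and a tool call to move; the robot and the scene stay as the last step left them, time stands still between calls to the robot, and variables do not carry over. Pictures are saved under pics/ and viewed, and the job is handed in when it is done.

Besides the shell and the picture viewer there is one more tool, called after "Emit:" as name(argument=value, ...), one argument or row to a line, values as JSON. play_rows: Moves the arm, as the interface text tells. Its arguments: {"type":"object","properties":{"plan":{"type":"array","items":{"type":"array","items":{"type":"array","items":{"type":"number"}}}},"hand":{"type":"number"}},"required":["plan"]}

```bash
mkdir -p pics; ls
cat > h.py <<'E'
import numpy as np, cv2
from station import r
def K(n):
    c=r.get_calibration(n); f=240/np.tan(np.radians(c["vfov"])/2)
    R=cv2.Rodrigues(np.array(c["rvec"],float))[0]; t=np.array(c["tvec"],float).ravel()
    return f,c["cx"],c["cy"],R,t,c
def ray(n,u,v,z):
    f,cx,cy,R,t,c=K(n)
    d=R.T@np.array([(u-cx)/f,(v-cy)/f,1]); o=-R.T@t
    return o+d*(z-o[2])/d[2]
def pts(n,D):
    f,cx,cy,R,t,c=K(n)
    v,u=np.mgrid[0:480,0:640]
    P=np.stack([(u-cx)/f*D,(v-cy)/f*D,D],-1)
    return (P-t)@R
def proj(n,p):
    f,cx,cy,R,t,c=K(n); q=R@np.array(p)+t
    return cx+f*q[0]/q[2], cy+f*q[1]/q[2]
E
python3 - <<'E'
from h import *
s=r.sense(); print(s)
for n in("scene","top"):
    im,d=r.capture(n); cv2.imwrite(f"pics/{n}0.png",im); np.save(f"pics/{n}0.npy",d)
    f,cx,cy,R,t,c=K(n); print(n,c,"cam",-R.T@t, (d>0).mean())
E
```

```text
pics
{'time_s': 0.0, 'joints': array([ 8.50627526e+01,  2.20936951e+01,  3.78880929e-01, -3.07178322e-02,
       -6.84099617e+01, -1.48168720e+01]), 'joint_velocities': array([-0.08731401, -0.05707599, -0.09593669, -0.02188729,  0.03871842,
       -0.01150435]), 'effort': array([ 2.63851944e-04, -3.90663099e+01,  1.87394768e+01,  4.21958864e+00,
        1.08841815e-02, -1.86766033e-04]), 'tcp_pos': array([0.2110069 , 0.58766044, 0.22141807]), 'ee_rot': array([[-6.84085980e-04, -3.38169791e-01, -9.41084866e-01],
       [-2.12671445e-03, -9.41082466e-01,  3.38170475e-01],
       [-9.99997505e-01,  2.23275647e-03, -7.54092629e-05]]), 'wrist_force': array([ 0.43939004, -0.7857595 ,  0.59455582]), 'moment': array([-0.01048472, -0.01720612,  0.01096057]), 'gripper_width': 1.0015119106852555}
scene {'vfov': 51.70610889140766, 'cx': 323.4361259163753, 'cy': 240.3759470480378, 'rvec': array([ 1.62190677,  1.63277504, -0.88533628]), 'tvec': array([-0.0046136 , -0.20030342,  1.81876981])} cam [1.62820417 0.02617822 0.83446525] 0.9959602864583333
top {'vfov': 54.48983416663964, 'cx': 314.27618324624325, 'cy': 239.8920646705266, 'rvec': array([ 2.22228201, -2.21641387,  0.04668898]), 'tvec': array([0.00686817, 0.5415149 , 1.07963696])} cam [0.51662689 0.02909923 1.09139883] 0.9960123697916666
```

View pics/scene0.png

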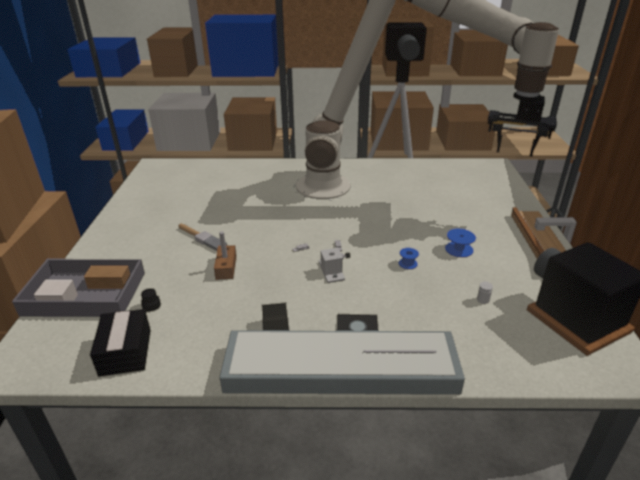

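View pics/top0.png

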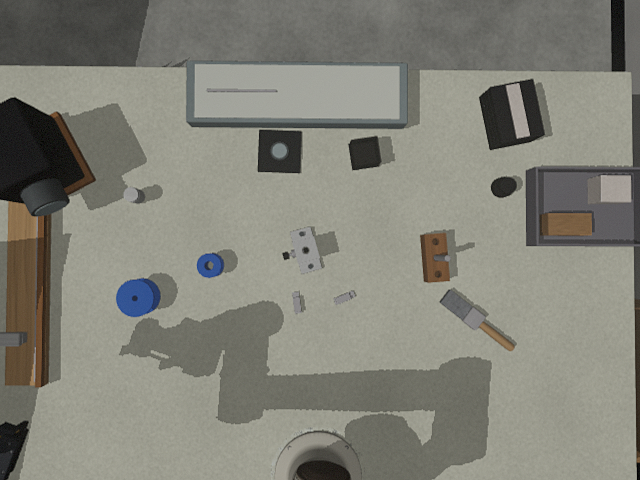

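The top view has image up = +x and left = +y. The holder is at about (305,250) with its knob to the left, the rack at (436,257), the post top near (447,258), and the small spool at (210,265). Next I'll crop in and measure.

Run:
```python
from h import *
im=cv2.imread("pics/top0.png"); d=np.load("pics/top0.npy"); P=pts("top",d)
def crop(a,u0,v0,w,h,k): return cv2.resize(a[v0:v0+h,u0:u0+w],None,fx=k,fy=k,interpolation=cv2.INTER_NEAREST)
cv2.imwrite("pics/c1.png",np.hstack([crop(im,270,215,70,70,5),crop(im,410,220,70,70,5)]))
s=cv2.imread("pics/scene0.png")
cv2.imwrite("pics/c2.png",np.hstack([crop(s,300,225,60,70,5),crop(s,195,220,60,70,5),crop(s,390,235,30,70,5)]))
# table height
print("table z",np.median(P[330:345,60:110,2]))
# height windows from depth
def region(n,u0,v0,u1,v1,z0,z1):
    Q=P[v0:v1,u0:u1]; m=((Q[...,2]>z0)&(Q[...,2]<z1)).astype(np.uint8)
    ys,xs=np.nonzero(m); 
    if len(xs)<3: print(n,len(xs));return
    print(n,len(xs),"uv",xs.mean()+u0,ys.mean()+v0,"xyz",Q[m>0].mean(0).round(4),"rect",cv2.minAreaRect(np.stack([xs,ys],1).astype(np.float32)))
region("holder top",270,215,340,285,.052,.068)
region("rack top",410,220,470,290,.034,.046)
region("post top",410,220,480,290,.09,.14)
region("spool top",190,245,230,285,.033,.047)
region("feet",270,215,340,285,.007,.013)
region("knob",270,235,296,275,.03,.058)
```

```text
table z -0.0005155974204062273
holder top 511 uv 304.39334637964777 249.73776908023484 xyz [0.5184 0.0312 0.0592] rect ((29.735849380493164, 36.075469970703125), (22.527128219604492, 34.88957977294922), 74.05460357666016)
rack top 939 uv 436.15228966986155 257.00106496272633 xyz [ 0.5027 -0.2674  0.0399] rect ((26.500003814697266, 37.0), (48.581607818603516, 22.58837127685547), 85.2363510131836)
post top 56 uv 445.48214285714283 257.48214285714283 xyz [ 0.5027 -0.2666  0.1128] rect ((35.0, 37.5), (5.0, 10.0), 90.0)
spool top 421 uv 208.7125890736342 264.6698337292162 xyz [0.4844 0.2459 0.0395] rect ((19.0, 20.0), (24.0, 24.0), 90.0)
feet 356 uv 305.64044943820227 249.9073033707865 xyz [0.5181 0.0284 0.01  ] rect ((35.71346664428711, 34.46848678588867), (43.78654098510742, 21.465038299560547), 74.47589111328125)
knob 82 uv 288.780487804878 254.02439024390245 xyz [0.5088 0.0659 0.0517] rect ((18.91176986694336, 17.147058486938477), (11.399174690246582, 13.339458465576172), 75.96376037597656)
```

View pics/c1.png

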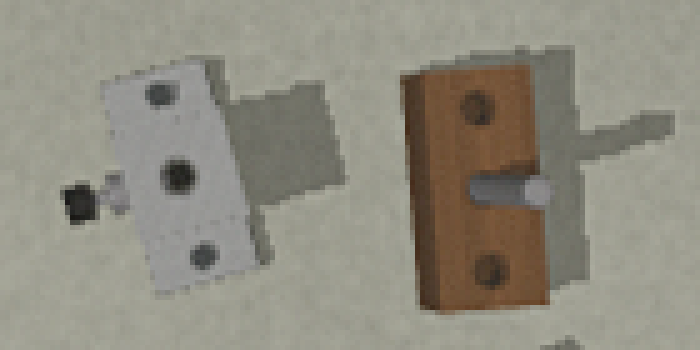

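View pics/c2.png

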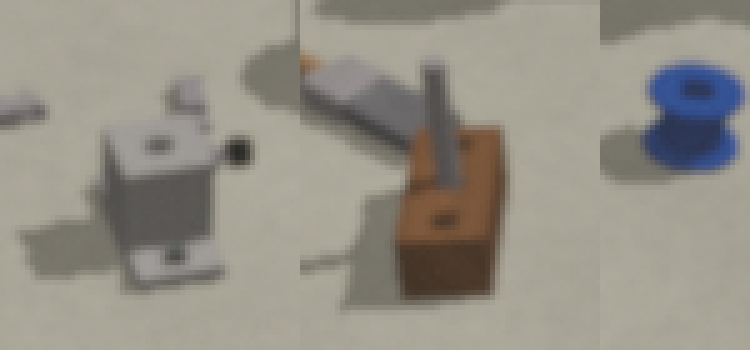

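Run:
```python
from h import *
im=cv2.imread("pics/top0.png").astype(float); d=np.load("pics/top0.npy"); P=pts("top",d)
sc=cv2.imread("pics/scene0.png").astype(float); ds=np.load("pics/scene0.npy"); S=pts("scene",ds)
def dark(I,u0,v0,u1,v1):
    g=I[v0:v1,u0:u1].mean(2); bg=np.median(g); w=np.clip(bg-g-15,0,None)
    v,u=np.mgrid[v0:v1,u0:u1]; return (w*u).sum()/w.sum(),(w*v).sum()/w.sum()
b=dark(im,299,244,313,257); print("bore top",b,ray("top",*b,.06))
for bx in ((297,229,308,239),(306,261,317,271)): q=dark(im,*bx); print("foot hole",q,ray("top",*q,.01))
b=dark(sc,326,250,338,259); print("bore scene",b,ray("scene",*b,.06))
# rack holes
for bx in ((500//5+400,0,0,0),): pass
for bx in ((410+88-72-0,236,430+0,246),): pass
for c in ((435,241),(438,273)):
    q=dark(im,c[0]-5,c[1]-5,c[0]+6,c[1]+6); print("rack hole",q,ray("top",*q,.04))
# holder block from scene depth and top
m=(abs(S[...,2]-.06)<.004); m[:220]=0;m[290:]=0;m[:,:310]=0;m[:,350:]=0
ys,xs=np.nonzero(m); print("holder top scene",len(xs),xs.mean(),ys.mean(),S[m].mean(0),ray("scene",xs.mean(),ys.mean(),.06))
# block from top: dep >0.05
# post top: bright disc
g=im[215:290,410:480]
print(im[252:263,438:452].mean(2).round().astype(int)); print((P[252:263,438:452,2]*1000).round().astype(int))
print(sc[228:262,216:228].mean(2).round().astype(int))
# spool blue
for n,I,rg in(("top",im,(190,245,230,285)),("scene",sc,(390,235,425,275))):
    u0,v0,u1,v1=rg; Q=I[v0:v1,u0:u1]; mm=((Q[...,0]>Q[...,2]*1.6)).astype(np.uint8)
    ys,xs=np.nonzero(mm); print(n,xs.mean()+u0,ys.mean()+v0,xs.min()+u0,xs.max()+u0,ys.min()+v0,ys.max()+v0)
```

```text
bore top (np.float64(305.29812338464995), np.float64(249.86976064726377)) [0.51812748 0.02914166 0.06      ]
foot hole (np.float64(301.5870944132716), np.float64(233.3537448158087)) [0.55649915 0.0378641  0.01      ]
foot hole (np.float64(310.284632034632), np.float64(265.86404220779224)) [0.48116484 0.01748175 0.01      ]
bore scene (np.float64(331.6410664544369), np.float64(253.76084361321128)) [0.52084749 0.03259522 0.06      ]
rack hole (np.float64(435.2517814726841), np.float64(241.54394299287407)) [ 0.53775715 -0.26547277  0.04      ]
rack hole (np.float64(437.8950863213812), np.float64(274.28419654714475)) [ 0.46361875 -0.27122724  0.04      ]
holder top scene 206 331.2669902912621 254.18446601941747 [0.52204916 0.03156314 0.05953964] [0.52286102 0.0315689  0.06      ]
[[ 86  86  92  85  74  72  73  69  60  74 122 112 108 108]
 [ 90  85  72  71  63  61  64  59  54  71 117 110 110 111]
 [ 70  70  60  58  63  66  65  56  51  64 107 110 112 112]
 [ 69  67  69  68  67  65  65  70 104 109 111 101 110 110]
 [ 83  79  79  79  76  77  77 116 134 132 129 121 118 114]
 [ 90  87  87  84 
[... 2136 characters left out ...]
81  82  84  90  90  84]
 [101  91  87  88  88  85  81  80  83  90  93  89]
 [112  97  88  90  90  87  83  79  82  89  94  92]
 [122 101  89  91  91  90  83  81  82  88  95  91]
 [126  99  88  90  89  86  83  80  82  87  93  92]
 [122  90  83  84  82  78  77  78  81  86  90  89]
 [111  77  72  74  73  72  75  79  82  85  88  86]
 [ 96  68  68  71  74  77  78  83  86  87  88  86]
 [ 84  73  75  80  85  88  88  91  89  91  89  87]
 [ 85  84  85  89  91  91  92  93  92  90  87  87]
 [ 87  88  92  91  92  92  92  94  92  89  89  89]
 [ 88  90  91  92  93  92  90  89  87  87  85  88]]
top 209.8865096359743 265.02141327623127 197 223 254 277
scene 408.2691029900332 257.9767441860465 399 417 248 268
```

```bash
cat >> h.py <<'E'
R0=np.array([[0,-.33817,-.94109],[0,-.94109,.33817],[-1.,0,0]])
def to(*ts):
    s=r.sense(); print("t",round(s["time_s"],2),"tcp",s["tcp_pos"].round(4),"F",s["wrist_force"].round(1),"M",s["moment"].round(2),"w",round(s["gripper_width"],3),"j",s["joints"].round(0))
    R=s["ee_rot"]
    print("rotvec err (tool, 10deg)",(cv2.Rodrigues(R.T@R0)[0].ravel()*18/np.pi).round(3))
    for t in ts: print("target",t,"row cm",(R0.T@(np.array(t)-s["tcp_pos"])*100).round(2))
E
python3 - <<'E'
from h import *
p=ray("top",446.9,257.7,.119); print("post top",p)
p=ray("scene",221.5,231.8,.119); print("post top scene",p)
print("spool top",ray("top",209.9,265.0,.038),"scene",ray("scene",408.3,258,.02))
to((.45,.25,.27),(.502,-.268,.2))
E
```

```text
post top [ 0.50235457 -0.26777089  0.119     ]
post top scene [ 0.5021156  -0.26484935  0.119     ]
spool top [0.48361907 0.24351997 0.038     ] scene [0.48432261 0.2495979  0.02      ]
t 0.1 tcp [0.2111 0.5877 0.2216] F [-0.9  0.3  0.4] M [-0.01  0.02 -0.04] w 1.001 j [ 85.  22.   0.  -0. -68. -15.]
rotvec err (tool, 10deg) [-0.    -0.001 -0.011]
target (0.45, 0.25, 0.27) row cm [ -4.84  23.7  -33.91]
target (0.502, -0.268, 0.2) row cm [  2.16  70.69 -56.32]
```

Emit:
play_rows(
  plan=[
    [[-2.5, 6, -8.5, 0, 0, 0], [-5, 12, -17, 0, 0, 0], [-5, 18, -26, 0, 0, 0], [-5, 23.7, -34, 0, 0, 0], [-4.8, 28.5, -36, 0, 0, 0]],
  ],
  hand=1,
)

```text
time_s: 0.72
tcp_pos: [0.3836, 0.3305, 0.2645]
ee_rot: [[-0.0, -0.338, -0.941], [-0.0, -0.941, 0.338], [-1.0, 0.0, 0.0]]
wrist_force: [0.6, -0.2, -0.3]
gripper_width: 0.998
```

```bash
python3 -c "
from h import *
to((.502,-.267,.2))"
```

```text
t 0.72 tcp [0.3836 0.3305 0.2645] F [ 0.6 -0.2 -0.3] M [ 0.01 -0.14  0.02] w 0.998 j [ 59.   9. -12.   0. -69.  11.]
rotvec err (tool, 10deg) [ 0.002  0.    -0.001]
target (0.502, -0.267, 0.2) row cm [  6.45  52.23 -31.35]
```

Emit:
play_rows(
  plan=[
    [[0, 0, 0, 0, 0, 0], [0, 0, 0, 0, 0, 0]],
  ],
)

```text
time_s: 0.98
tcp_pos: [0.3828, 0.3322, 0.2645]
ee_rot: [[-0.0, -0.339, -0.941], [0.0, -0.941, 0.339], [-1.0, 0.0, 0.0]]
wrist_force: [0.1, -0.0, -0.9]
gripper_width: 1.001
```

```bash
python3 -c "
from h import *
to((.502,-.267,.2))"
```

```text
t 0.97 tcp [0.3828 0.3322 0.2645] F [ 0.1 -0.  -0.9] M [-0.01  0.06 -0.05] w 1.001 j [ 59.   9. -12.  -0. -69.  11.]
rotvec err (tool, 10deg) [-0.003  0.002 -0.   ]
target (0.502, -0.267, 0.2) row cm [  6.45  52.36 -31.49]
```

Emit:
play_rows(
  plan=[
    [[0, 52.3, -31.5, 0, 0, 0], [0, 52.3, -31.5, 0, 0, 0], [0, 52.3, -31.5, 0, 0, 0], [0, 52.3, -31.5, 0, 0, 0], [0, 52.3, -31.5, 0, 0, 0]],
  ],
)

```text
time_s: 1.6
tcp_pos: [0.4444, 0.0255, 0.2646]
ee_rot: [[0.0, -0.335, -0.942], [0.0, -0.942, 0.335], [-1.0, -0.0, -0.0]]
wrist_force: [-0.0, 0.3, -0.2]
gripper_width: 0.997
```

```bash
python3 -c "
from h import *
to((.502,-.267,.2))"
```

```text
t 1.6 tcp [0.4444 0.0255 0.2646] F [-0.   0.3 -0.2] M [ 0.01 -0.15  0.08] w 0.997 j [ 24.   2. -19.  -0. -69.  46.]
rotvec err (tool, 10deg) [ 0.02  -0.002  0.002]
target (0.502, -0.267, 0.2) row cm [  6.46  25.58 -15.31]
```

Emit:
play_rows(
  plan=[
    [[2, 25.6, -15.3, 0, 0, 0], [4, 25.6, -15.3, 0, 0, 0], [6.4, 25.6, -15.3, 0, 0, 0], [6.4, 25.6, -15.3, 0, 0, 0], [6.4, 25.6, -15.3, 0, 0, 0]],
  ],
)

```text
time_s: 2.22
tcp_pos: [0.5028, -0.2675, 0.1994]
ee_rot: [[-0.001, -0.336, -0.942], [0.0, -0.942, 0.336], [-1.0, 0.0, 0.001]]
wrist_force: [1.5, 1.4, 1.2]
gripper_width: 1.003
```

Emit:
play_rows(
  plan=[
    [[0, 0, 0, 0, 0, 0]],
  ],
)

```text
time_s: 2.35
tcp_pos: [0.5018, -0.2683, 0.1975]
ee_rot: [[-0.005, -0.341, -0.94], [0.001, -0.94, 0.341], [-1.0, 0.001, 0.005]]
wrist_force: [-0.9, 0.6, 0.0]
gripper_width: 0.999
```

```bash
python3 -c "
from h import *
to((.502,-.267,.2),(.502,-.267,.08))
for n in ('scene','top'):
    im,d=r.capture(n); cv2.imwrite(f'pics/{n}1.png',im); np.save(f'pics/{n}1.npy',d)
a=cv2.imread('pics/scene1.png')[130:290,150:300];b=cv2.imread('pics/top1.png')[180:340,370:520]
cv2.imwrite('pics/c3.png',cv2.resize(np.hstack([a,b]),None,fx=2.6,fy=2.6))
"
```

```text
t 2.35 tcp [ 0.5018 -0.2683  0.1975] F [-0.9  0.6  0. ] M [0.07 0.02 0.  ] w 0.999 j [-12.  18. -10.  -0. -63.  82.]
rotvec err (tool, 10deg) [-0.015  0.029 -0.003]
target (0.502, -0.267, 0.2) row cm [-0.25 -0.13  0.02]
target (0.502, -0.267, 0.08) row cm [11.75 -0.13  0.02]
```

View pics/c3.png

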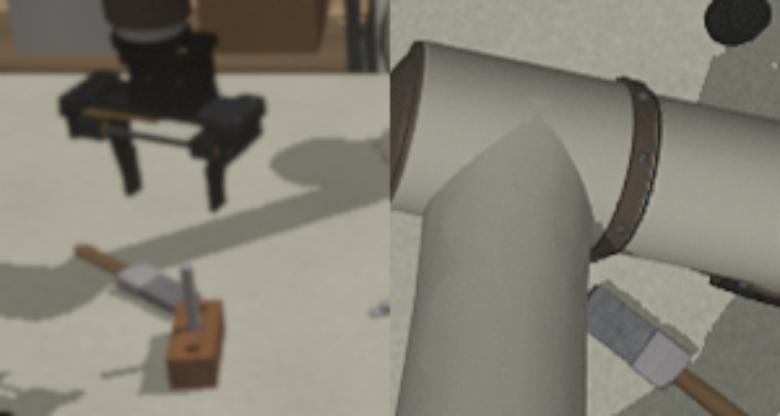

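```bash
python3 -c "
from h import *
s=r.sense();print(proj('scene',s['tcp_pos']))
for k in(-.0435,.0435): print(proj('scene',s['tcp_pos']+s['ee_rot'][:,1]*k))"
```

```text
(np.float64(217.31822892315722), np.float64(205.71551506192725))
(np.float64(232.04683841672056), np.float64(208.50393092339579))
(np.float64(202.87685556981484), np.float64(202.98147865900356))
```

Emit:
play_rows(
  plan=[
    [[3, -0.1, 0, 0, 0, 0], [6, -0.1, 0, 0, 0, 0], [8.5, -0.1, 0, 0, 0, 0], [10.5, -0.1, 0, 0, 0, 0], [11.7, -0.1, 0, 0, 0, 0]],
  ],
)

```text
time_s: 3.08
tcp_pos: [0.5024, -0.264, 0.0834]
ee_rot: [[0.0, -0.335, -0.942], [0.0, -0.942, 0.335], [-1.0, -0.0, -0.0]]
wrist_force: [0.6, 0.4, -0.9]
gripper_width: 1.002
```

Emit:
play_rows(
  plan=[
    [[0.2, 0.1, 0, 0, 0, 0], [0.2, 0.1, 0, 0, 0, 0], [0.2, 0.1, 0, 0, 0, 0], [0.2, 0.1, 0, 0, 0, 0], [0.2, 0.1, 0, 0, 0, 0]],
  ],
  hand=0,
)

```text
time_s: 3.7
tcp_pos: [0.5016, -0.2669, 0.082]
ee_rot: [[0.001, -0.338, -0.941], [-0.0, -0.941, 0.338], [-1.0, -0.0, -0.001]]
wrist_force: [-0.2, -0.5, -0.9]
gripper_width: 0.52
```

Emit:
play_rows(
  plan=[
    [[0, 0, 0, 0, 0, 0], [0, 0, 0, 0, 0, 0], [0, 0, 0, 0, 0, 0], [0, 0, 0, 0, 0, 0]],
  ],
)

```text
time_s: 4.2
tcp_pos: [0.5014, -0.2669, 0.0816]
ee_rot: [[-0.0, -0.338, -0.941], [-0.0, -0.941, 0.338], [-1.0, 0.0, 0.0]]
wrist_force: [-0.6, -1.0, 0.6]
gripper_width: 0.15
```

```bash
python3 -c "
from h import *
to((.502,-.267,.2),(.502,-.267,.08))
n='scene'
im,d=r.capture(n); cv2.imwrite(f'pics/{n}2.png',im)
cv2.imwrite('pics/c4.png',cv2.resize(im[180:290,170:270],None,fx=5,fy=5))
"
```

```text
t 4.2 tcp [ 0.5014 -0.2669  0.0816] F [-0.6 -1.   0.6] M [-0.23  0.05 -0.04] w 0.15 j [-12.  25. -18.   0. -47.  82.]
rotvec err (tool, 10deg) [ 0.002  0.001 -0.001]
target (0.502, -0.267, 0.2) row cm [-1.184e+01 -1.000e-02 -5.000e-02]
target (0.502, -0.267, 0.08) row cm [ 0.16 -0.01 -0.05]
```

View pics/c4.png

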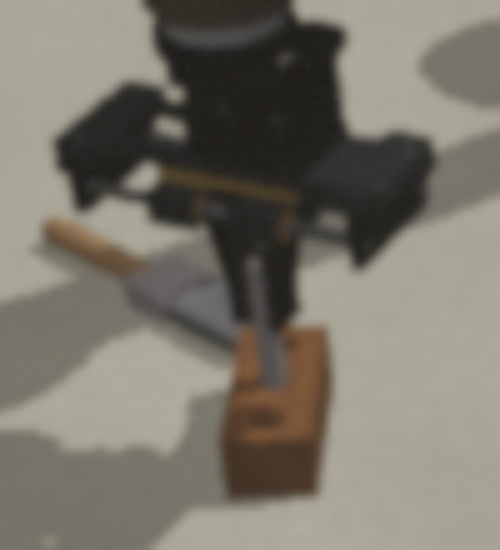

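Emit:
play_rows(
  plan=[
    [[-0.7, 0, 0, 0, 0, 0], [-2, 0, 0, 0, 0, 0], [-4, 0, 0, 0, 0, 0], [-7, 0, 0, 0, 0, 0], [-10, 0, 0, 0, 0, 0]],
  ],
)

```text
time_s: 4.88
tcp_pos: [0.5012, -0.2666, 0.1832]
ee_rot: [[0.0, -0.338, -0.941], [0.0, -0.941, 0.338], [-1.0, -0.0, 0.0]]
wrist_force: [-0.3, 0.1, -2.5]
gripper_width: 0.15
```

```bash
python3 -c "
from h import *
to((.5195,-.1,.19),(.5195,.03,.19))
n='scene'
im,d=r.capture(n); cv2.imwrite(f'pics/{n}3.png',im)
cv2.imwrite('pics/c5.png',cv2.resize(im[150:290,150:290],None,fx=4,fy=4))
"
```

```text
t 4.88 tcp [ 0.5012 -0.2666  0.1832] F [-0.3  0.1 -2.5] M [-0.05 -0.11  0.06] w 0.15 j [-12.  18. -11.  -0. -61.  82.]
rotvec err (tool, 10deg) [0.001 0.    0.001]
target (0.5195, -0.1, 0.19) row cm [ -0.68 -16.3    3.92]
target (0.5195, 0.03, 0.19) row cm [ -0.68 -28.53   8.31]
```

View pics/c5.png

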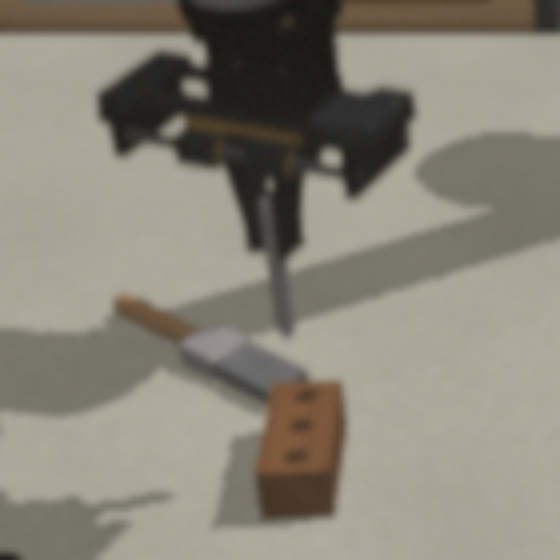

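```bash
python3 - <<'E'
from h import *
s=r.sense(); c=s["tcp_pos"]+[0,0,.019]
for h in (-.0856,-.04,0,.0184):
    u,v=proj("scene",c+[0,0,h]); print(h,u,v,"crop",(u-150)*4,(v-150)*4)
E
python3 - <<'E'
import cv2
im=cv2.imread('pics/scene3.png')
cv2.imwrite('pics/c6.png',cv2.resize(im[190:240,200:240],None,fx=12,fy=12,interpolation=cv2.INTER_NEAREST))
E
```

```text
-0.0856 220.1797898753092 231.32774427583436 crop 280.71915950123685 325.31097710333745
-0.04 218.09175649687057 216.75878970981438 crop 272.3670259874823 267.0351588392575
0 216.19307990652118 203.51104507794957 crop 264.7723196260847 214.0441803117983
0.0184 215.29769666696103 197.26363645362858 crop 261.1907866678441 189.0545458145143
```

View pics/c6.png

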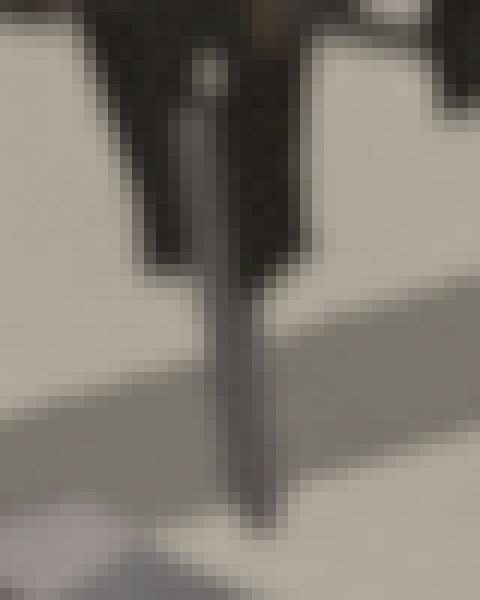

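Emit:
play_rows(
  plan=[
    [[-0.7, -5, 1.5, 0, 0, 0], [-0.7, -11, 3.2, 0, 0, 0], [-0.7, -17, 5, 0, 0, 0], [-0.7, -22, 6.5, 0, 0, 0], [-0.7, -26, 7.6, 0, 0, 0]],
  ],
)

```text
time_s: 5.55
tcp_pos: [0.5175, 0.0057, 0.1891]
ee_rot: [[0.001, -0.337, -0.942], [0.001, -0.942, 0.337], [-1.0, -0.001, -0.0]]
wrist_force: [0.5, -0.1, -2.1]
gripper_width: 0.15
```

```bash
python3 -c "
from h import *
to((.519,.0305,.16))
"
```

```text
t 5.55 tcp [0.5175 0.0057 0.1891] F [ 0.5 -0.1 -2.1] M [ 0.01 -0.05  0.02] w 0.15 j [ 19.  13. -17.  -0. -59.  52.]
rotvec err (tool, 10deg) [ 0.008 -0.002  0.004]
target (0.519, 0.0305, 0.16) row cm [ 2.91 -2.38  0.69]
```

Emit:
play_rows(
  plan=[
    [[1, -1.5, 0.5, 0, 0, 0], [2, -2.2, 0.7, 0, 0, 0], [3.5, -2.4, 0.7, 0, 0, 0], [3.9, -2.4, 0.7, 0, 0, 0]],
  ],
)

```text
time_s: 6.05
tcp_pos: [0.5183, 0.0273, 0.1478]
ee_rot: [[-0.004, -0.34, -0.941], [-0.001, -0.941, 0.34], [-1.0, 0.002, 0.003]]
wrist_force: [-0.1, -0.1, -3.3]
gripper_width: 0.153
```

Run:
```python
from h import *
to((.519,.0305,.15))
s=r.sense(); c=s["tcp_pos"]+[0,0,.019]
for n in ('scene','top'):
    im,d=r.capture(n); cv2.imwrite(f'pics/{n}4.png',im)
im=cv2.imread('pics/scene4.png')
a=im[205:275,300:360]; cv2.imwrite('pics/c7.png',cv2.resize(a,None,fx=8,fy=8,interpolation=cv2.INTER_CUBIC))
for h in (-.0856,0,.0184):
    u,v=proj("scene",c+[0,0,h]); print(h,u,v,"crop",(u-300)*8+4,(v-205)*8+4)
print("mouth", [ (u-300)*8+4 for u in (331.6,)], (253.8-205)*8+4)
g=im[225:258,322:345].mean(2).astype(int); print(g)
```

```text
t 6.05 tcp [0.5183 0.0273 0.1478] F [-0.1 -0.1 -3.3] M [-0.05  0.    0.  ] w 0.153 j [ 21.  16. -20.  -0. -54.  49.]
rotvec err (tool, 10deg) [-0.008  0.017 -0.013]
target (0.519, 0.0305, 0.15) row cm [-0.22 -0.32  0.04]
-0.0856 329.71915834286915 246.7879391467982 crop 241.7532667429532 338.30351317438567
0 329.7433499272042 219.67558441255923 crop 241.94679941763343 121.40467530047385
0.0184 329.7487819717812 213.5877020537343 crop 241.99025577424982 72.70161642987432
mouth [256.8000000000002] 394.4000000000001
[[162 147 101  53  45  56  71  79  80  72  53  40  38  53  90 132 158 164
  164 164 164 164 164]
 [162 148 109  75  72  75  78  81  80  71  52  40  44  74 118 150 162 165
  164 164 165 164 164]
 [162 153 134 120 120 112  93  82  78  71  55  49  64 102 139 160 165 164
  164 164 164 164 164]
 [164 161 157 155 153 142 108  82  78  74  70  80 100 130 154 164 165 164
  164 164 164 164 164]
 [163 163 164 164 162 150 114  84  79  79  90 114 135 153 163 164 165 164
  164 165 164 164 164]
 [162 162 163 163 162 150 114  84  78  82 106 138 155 163 165 165 165 165
  164 165 165 164 163]
[... 1920 characters left out ...]
130 130 147 162 166]
 [154 158 158 158 157 157 157 153 150 148 148 149 151 154 156 157 154 149
  137 138 153 163 165]
 [148 156 157 157 157 156 153 143 133 127 126 131 142 151 156 157 156 154
  152 154 160 164 160]
 [136 146 147 150 155 155 146 129 111 102 102 110 129 148 155 156 156 154
  155 153 156 158 146]
 [114 123 128 138 151 154 145 124 105  97 100 110 131 149 156 156 156 157
  154 151 149 145 125]
 [ 98 109 121 138 152 155 150 138 126 121 124 132 145 153 156 156 156 157
  155 150 141 131 110]
 [ 94 112 131 148 155 157 156 152 149 147 148 150 154 157 156 154 155 155
  154 147 135 120 109]
 [ 92 115 139 153 157 158 158 156 155 154 154 155 156 153 150 147 147 145
  141 137 126 120 124]]
```

View pics/c7.png

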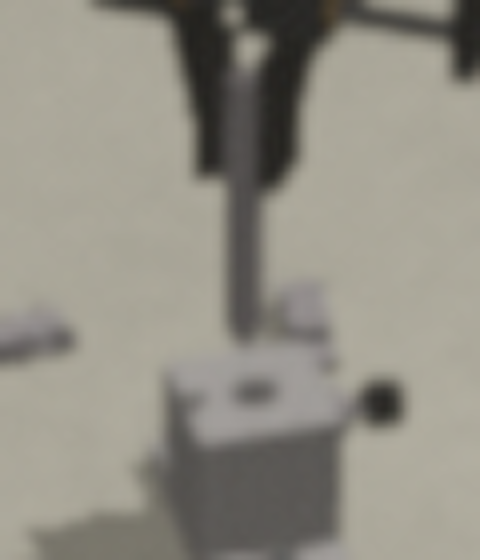

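View pics/top4.png

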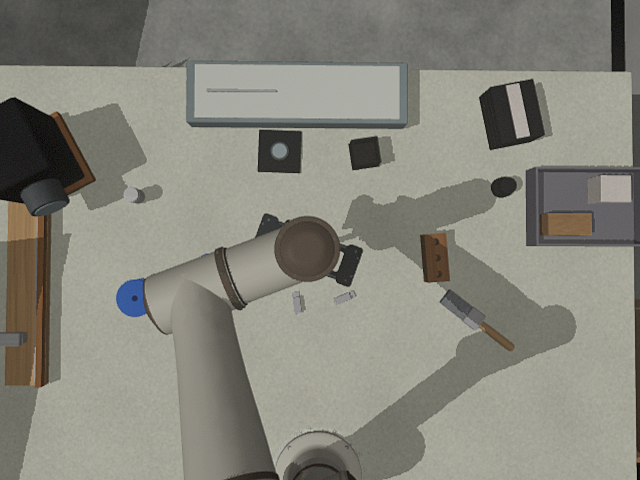

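Emit:
play_rows(
  plan=[
    [[0.3, -0.43, -0.02, 0, 0, 0], [0.8, -0.43, -0.02, 0, 0, 0], [1.2, -0.43, -0.02, 0, 0, 0], [1.4, -0.43, -0.02, 0, 0, 0], [1.4, -0.43, -0.02, 0, 0, 0]],
  ],
)

```text
time_s: 6.78
tcp_pos: [0.5209, 0.0325, 0.1355]
ee_rot: [[-0.0, -0.338, -0.941], [-0.0, -0.941, 0.338], [-1.0, 0.0, 0.0]]
wrist_force: [-0.1, 0.5, -2.8]
gripper_width: 0.148
```

Run:
```python
from h import *
to((.520,.0313,.13))
im,d=r.capture('scene'); cv2.imwrite(f'pics/scene5.png',im)
a=im[215:275,305:355]; cv2.imwrite('pics/c8.png',cv2.resize(a,None,fx=10,fy=10,interpolation=cv2.INTER_CUBIC))
```

```text
t 6.78 tcp [0.5209 0.0325 0.1355] F [-0.1  0.5 -2.8] M [-0.05 -0.02  0.01] w 0.148 j [ 21.  17. -21.   0. -52.  49.]
rotvec err (tool, 10deg) [ 0.001  0.001 -0.001]
target (0.52, 0.0313, 0.13) row cm [0.55 0.14 0.05]
```

View pics/c8.png

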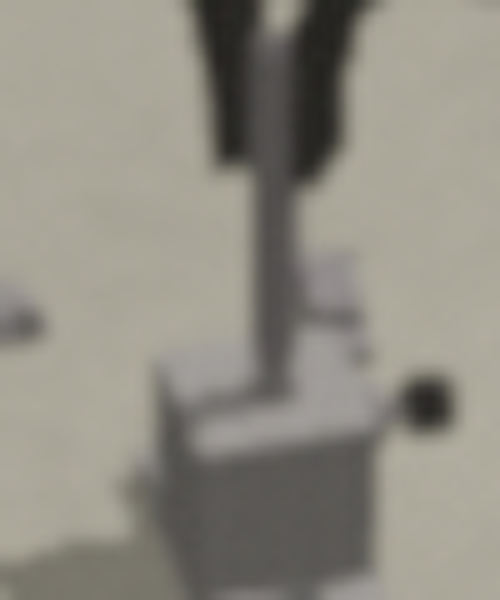

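Run:
```python
from h import *
im=cv2.imread('pics/scene5.png'); print(im[244:260,324:340].mean(2).astype(int))
im=cv2.imread('pics/scene0.png'); print(im[246:260,324:340].mean(2).astype(int))
print(proj('scene',[.5209,.0325,.0689]),proj('scene',[.5209,.0325,.06]))
```

```text
[[163 164 164 165 162 150 113  85  80  85  93 111 134 141 141 140]
 [164 164 165 165 163 150 113  85  81  85  92 105 122 130 131 130]
 [165 165 164 164 163 149 115  85  81  86  95 102 108 114 112 110]
 [164 163 163 163 162 149 113  85  82  86 102 118 123 122 118 114]
 [163 163 163 162 161 148 114  85  81  89 114 138 146 145 141 136]
 [161 160 161 160 159 148 116  89  83  93 121 146 155 154 150 144]
 [159 159 158 158 157 147 120  92  84  98 127 150 155 156 153 143]
 [158 157 158 157 156 147 124  95  86 103 133 151 155 156 154 148]
 [157 156 155 155 152 141 120  97  90 105 134 150 155 156 155 154]
 [154 149 146 146 139 125 107  92  91 103 128 148 156 157 156 156]
 [141 132 125 124 119 110 101  96  99 110 130 149 156 156 155 155]
 [122 118 115 116 115 117 119 120 124 133 144 153 156 155 156 156]
 [111 120 125 129 132 136 142 145 147 150 154 156 156 155 155 155]
 [116 133 144 149 150 150 153 154 154 154 155 154 150 147 146 144]
 [123 144 153 156 156 153 150 147 146 144 142 139 132 126 124 118]
 [119 139 146 146 143 139 132 127 122 118 114 110 105 101  97  94]]
[[164 163 163 162 162 161 1
[... 339 characters left out ...]
46 147 146 150 153 155 154 153 146]
 [156 155 155 154 150 143 131 125 125 129 139 150 154 154 154 153]
 [156 156 155 154 145 127 109 100 101 108 127 146 154 155 154 153]
 [155 156 156 153 143 122 104  96  97 110 128 147 154 154 153 153]
 [153 156 155 154 148 136 125 120 122 131 142 152 155 154 154 154]
 [149 156 156 154 154 150 146 145 146 149 152 154 154 153 153 153]
 [143 153 154 156 156 155 153 153 153 152 153 151 148 144 145 143]
 [131 148 153 154 153 151 148 146 145 143 141 138 131 125 122 117]
 [119 139 145 144 141 137 131 125 122 116 113 108 104  99  96  93]]
(np.float64(331.6155069358565), np.float64(251.0865952101217)) (np.float64(331.60621477520556), np.float64(253.77186190176005))
```

Emit:
play_rows(
  plan=[
    [[0.3, 0.12, 0.05, 0, 0, 0], [0.6, 0.12, 0.05, 0, 0, 0], [0.9, 0.12, 0.05, 0, 0, 0], [1.1, 0.12, 0.05, 0, 0, 0]],
  ],
)

```text
time_s: 7.32
tcp_pos: [0.52, 0.0315, 0.1244]
ee_rot: [[-0.0, -0.338, -0.941], [-0.0, -0.941, 0.338], [-1.0, 0.0, 0.0]]
wrist_force: [-0.2, 0.1, -1.9]
gripper_width: 0.149
```

Emit:
play_rows(
  plan=[
    [[0.1, 0, 0, 0, 0, 0], [0.2, 0, 0, 0, 0, 0]],
  ],
)

```text
time_s: 7.58
tcp_pos: [0.5202, 0.0316, 0.1226]
ee_rot: [[0.0, -0.338, -0.941], [-0.0, -0.941, 0.338], [-1.0, 0.0, -0.0]]
wrist_force: [0.2, -0.4, -2.9]
gripper_width: 0.15
```

Run:
```python
from h import *
to((.520,.0315,.12))
```

```text
t 7.58 tcp [0.5202 0.0316 0.1226] F [ 0.2 -0.4 -2.9] M [-0.04  0.11 -0.02] w 0.15 j [ 21.  18. -22.   0. -50.  49.]
rotvec err (tool, 10deg) [ 0.002 -0.    -0.   ]
target (0.52, 0.0315, 0.12) row cm [0.26 0.01 0.02]
```

Emit:
play_rows(
  plan=[
    [[0.1, 0, 0, 0, 0, 0], [0.2, 0, 0, 0, 0, 0], [0.2, 0, 0, 0, 0, 0]],
  ],
)

```text
time_s: 7.95
tcp_pos: [0.5199, 0.0314, 0.1206]
ee_rot: [[-0.001, -0.338, -0.941], [-0.0, -0.941, 0.338], [-1.0, 0.001, 0.0]]
wrist_force: [-1.1, -0.6, -1.3]
gripper_width: 0.151
```

Emit:
play_rows(
  plan=[
    [[0.1, 0, 0, 0, 0, 0], [0.2, 0, 0, 0, 0, 0], [0.2, 0, 0, 0, 0, 0]],
  ],
)

```text
time_s: 8.32
tcp_pos: [0.5196, 0.0313, 0.1185]
ee_rot: [[-0.001, -0.338, -0.941], [-0.001, -0.941, 0.338], [-1.0, 0.001, 0.001]]
wrist_force: [-2.7, -1.1, -1.7]
gripper_width: 0.155
```

Emit:
play_rows(
  plan=[
    [[0, 0.1, 0.12, 0, 0, 0], [0, 0.1, 0.12, 0, 0, 0]],
  ],
)

```text
time_s: 8.57
tcp_pos: [0.5188, 0.0312, 0.1184]
ee_rot: [[0.0, -0.338, -0.941], [0.0, -0.941, 0.338], [-1.0, -0.0, -0.0]]
wrist_force: [-0.6, -0.7, -2.3]
gripper_width: 0.15
```

Emit:
play_rows(
  plan=[
    [[0.1, 0, 0, 0, 0, 0], [0.2, 0, 0, 0, 0, 0], [0.2, 0, 0, 0, 0, 0]],
  ],
)

```text
time_s: 8.95
tcp_pos: [0.5187, 0.0311, 0.1165]
ee_rot: [[-0.0, -0.338, -0.941], [0.0, -0.941, 0.338], [-1.0, -0.0, 0.0]]
wrist_force: [-1.4, 0.3, -2.8]
gripper_width: 0.15
```

Emit:
play_rows(
  plan=[
    [[0, 0.03, 0.08, 0, 0, 0], [0.1, 0.03, 0.08, 0, 0, 0], [0.2, 0.03, 0.08, 0, 0, 0]],
  ],
)

```text
time_s: 9.32
tcp_pos: [0.5181, 0.0311, 0.1147]
ee_rot: [[0.001, -0.338, -0.941], [0.0, -0.941, 0.338], [-1.0, -0.0, -0.001]]
wrist_force: [0.4, -0.4, -1.8]
gripper_width: 0.149
```

Emit:
play_rows(
  plan=[
    [[0.1, 0, 0, 0, 0, 0], [0.2, 0, 0, 0, 0, 0], [0.2, 0, 0, 0, 0, 0]],
  ],
)

```text
time_s: 9.7
tcp_pos: [0.5181, 0.031, 0.1128]
ee_rot: [[0.001, -0.338, -0.941], [-0.0, -0.941, 0.338], [-1.0, -0.0, -0.001]]
wrist_force: [0.0, -0.6, -1.8]
gripper_width: 0.154
```

Emit:
play_rows(
  plan=[
    [[0.1, 0, 0, 0, 0, 0], [0.2, 0, 0, 0, 0, 0], [0.2, 0, 0, 0, 0, 0]],
  ],
)

```text
time_s: 10.07
tcp_pos: [0.518, 0.0309, 0.1107]
ee_rot: [[0.0, -0.338, -0.941], [-0.0, -0.941, 0.338], [-1.0, 0.0, -0.0]]
wrist_force: [1.0, -2.0, -0.1]
gripper_width: 0.149
```

Emit:
play_rows(
  plan=[
    [[0.1, 0, 0, 0, 0, 0], [0.2, 0, 0, 0, 0, 0], [0.2, 0, 0, 0, 0, 0]],
  ],
)

```text
time_s: 10.45
tcp_pos: [0.5179, 0.0308, 0.1088]
ee_rot: [[0.0, -0.338, -0.941], [-0.0, -0.941, 0.338], [-1.0, 0.0, -0.0]]
wrist_force: [1.1, -2.9, 0.4]
gripper_width: 0.15
```

Emit:
play_rows(
  plan=[
    [[0.1, 0, 0, 0, 0, 0], [0.2, 0, 0, 0, 0, 0], [0.2, 0, 0, 0, 0, 0]],
  ],
)

```text
time_s: 10.82
tcp_pos: [0.5182, 0.0307, 0.1077]
ee_rot: [[0.001, -0.337, -0.941], [-0.001, -0.941, 0.337], [-1.0, 0.0, -0.001]]
wrist_force: [-0.9, -3.9, 6.2]
gripper_width: 0.148
```

Emit:
play_rows(
  plan=[
    [[0.05, 0, 0, 0, 0, 0], [0.1, 0, 0, 0, 0, 0], [0.1, 0, 0, 0, 0, 0]],
  ],
)

```text
time_s: 11.2
tcp_pos: [0.5185, 0.0306, 0.1073]
ee_rot: [[0.002, -0.337, -0.941], [-0.001, -0.941, 0.337], [-1.0, 0.0, -0.002]]
wrist_force: [-0.3, -4.4, 9.0]
gripper_width: 0.149
```

Emit:
play_rows(
  plan=[
    [[0.05, 0, 0, 0, 0, 0], [0.1, 0, 0, 0, 0, 0], [0.1, 0, 0, 0, 0, 0]],
  ],
)

```text
time_s: 11.58
tcp_pos: [0.5183, 0.0306, 0.106]
ee_rot: [[0.001, -0.337, -0.941], [-0.001, -0.941, 0.337], [-1.0, 0.0, -0.001]]
wrist_force: [-0.1, -4.5, 7.3]
gripper_width: 0.147
```

Emit:
play_rows(
  plan=[
    [[0.06, 0, 0, 0, 0, 0], [0.12, 0, 0, 0, 0, 0], [0.18, 0, 0, 0, 0, 0], [0.2, 0, 0, 0, 0, 0]],
  ],
)

```text
time_s: 12.08
tcp_pos: [0.5177, 0.0306, 0.1025]
ee_rot: [[-0.0, -0.338, -0.941], [-0.001, -0.941, 0.338], [-1.0, 0.001, 0.0]]
wrist_force: [1.2, -4.8, 3.1]
gripper_width: 0.152
```

Emit:
play_rows(
  plan=[
    [[0.06, 0, 0, 0, 0, 0], [0.12, 0, 0, 0, 0, 0], [0.18, 0, 0, 0, 0, 0], [0.2, 0, 0, 0, 0, 0]],
  ],
)

```text
time_s: 12.58
tcp_pos: [0.5178, 0.0305, 0.1006]
ee_rot: [[-0.0, -0.338, -0.941], [-0.001, -0.941, 0.338], [-1.0, 0.001, 0.0]]
wrist_force: [1.1, -5.2, 4.3]
gripper_width: 0.152
```

Emit:
play_rows(
  plan=[
    [[0.06, 0, 0, 0, 0, 0], [0.12, 0, 0, 0, 0, 0], [0.18, 0, 0, 0, 0, 0], [0.2, 0, 0, 0, 0, 0]],
  ],
)

```text
time_s: 13.08
tcp_pos: [0.5178, 0.0305, 0.0987]
ee_rot: [[-0.0, -0.338, -0.941], [-0.001, -0.941, 0.338], [-1.0, 0.001, 0.0]]
wrist_force: [1.2, -5.5, 3.0]
gripper_width: 0.155
```

Emit:
play_rows(
  plan=[
    [[0.06, 0.03, -0.01, 0, 0, 0], [0.12, 0.04, -0.01, 0, 0, 0], [0.18, 0.04, -0.01, 0, 0, 0], [0.2, 0.04, -0.01, 0, 0, 0]],
  ],
)

```text
time_s: 13.58
tcp_pos: [0.5178, 0.0304, 0.0967]
ee_rot: [[-0.0, -0.338, -0.941], [-0.0, -0.941, 0.338], [-1.0, 0.0, -0.0]]
wrist_force: [0.6, -5.7, 4.6]
gripper_width: 0.15
```

Emit:
play_rows(
  plan=[
    [[0.06, 0, 0, 0, 0, 0], [0.12, 0, 0, 0, 0, 0], [0.18, 0, 0, 0, 0, 0], [0.2, 0, 0, 0, 0, 0]],
  ],
)

```text
time_s: 14.08
tcp_pos: [0.5176, 0.0303, 0.0943]
ee_rot: [[-0.0, -0.338, -0.941], [-0.0, -0.941, 0.338], [-1.0, 0.0, 0.0]]
wrist_force: [1.7, -5.9, 0.3]
gripper_width: 0.151
```

Emit:
play_rows(
  plan=[
    [[0.06, 0, 0, 0, 0, 0], [0.12, 0, 0, 0, 0, 0], [0.18, 0, 0, 0, 0, 0], [0.2, 0, 0, 0, 0, 0]],
  ],
)

```text
time_s: 14.58
tcp_pos: [0.5176, 0.0303, 0.0923]
ee_rot: [[-0.0, -0.338, -0.941], [-0.0, -0.941, 0.338], [-1.0, 0.0, 0.0]]
wrist_force: [1.6, -5.5, 2.2]
gripper_width: 0.15
```

Emit:
play_rows(
  plan=[
    [[0.06, 0, 0, 0, 0, 0], [0.12, 0, 0, 0, 0, 0], [0.15, 0, 0, 0, 0, 0]],
  ],
)

```text
time_s: 14.95
tcp_pos: [0.5178, 0.0303, 0.0911]
ee_rot: [[-0.0, -0.338, -0.941], [-0.001, -0.941, 0.338], [-1.0, 0.001, -0.0]]
wrist_force: [0.4, -4.6, 3.6]
gripper_width: 0.151
```

Emit:
play_rows(
  plan=[
    [[0.06, 0, 0, 0, 0, 0], [0.12, 0, 0, 0, 0, 0], [0.15, 0, 0, 0, 0, 0]],
  ],
)

```text
time_s: 15.32
tcp_pos: [0.5177, 0.0303, 0.0894]
ee_rot: [[-0.0, -0.338, -0.941], [-0.0, -0.941, 0.338], [-1.0, 0.001, 0.0]]
wrist_force: [1.6, -6.2, 1.6]
gripper_width: 0.149
```

Emit:
play_rows(
  plan=[
    [[0.06, 0, 0, 0, 0, 0], [0.12, 0, 0, 0, 0, 0], [0.15, 0, 0, 0, 0, 0]],
  ],
)

```text
time_s: 15.7
tcp_pos: [0.5178, 0.0303, 0.0882]
ee_rot: [[-0.0, -0.338, -0.941], [-0.001, -0.941, 0.338], [-1.0, 0.001, -0.0]]
wrist_force: [0.3, -5.2, 4.3]
gripper_width: 0.148
```

Emit:
play_rows(
  plan=[
    [[0.06, 0, 0, 0, 0, 0], [0.12, 0, 0, 0, 0, 0], [0.15, 0, 0, 0, 0, 0]],
  ],
)

```text
time_s: 16.08
tcp_pos: [0.5177, 0.0303, 0.0864]
ee_rot: [[-0.0, -0.338, -0.941], [-0.0, -0.941, 0.338], [-1.0, 0.001, 0.0]]
wrist_force: [1.3, -6.2, 4.1]
gripper_width: 0.149
```

Emit:
play_rows(
  plan=[
    [[0.06, 0, 0, 0, 0, 0], [0.12, 0, 0, 0, 0, 0], [0.15, 0, 0, 0, 0, 0]],
  ],
)

```text
time_s: 16.45
tcp_pos: [0.5178, 0.0303, 0.0852]
ee_rot: [[-0.0, -0.338, -0.941], [-0.001, -0.941, 0.338], [-1.0, 0.001, -0.0]]
wrist_force: [1.4, -4.8, 1.8]
gripper_width: 0.15
```

Emit:
play_rows(
  plan=[
    [[0.06, 0, 0, 0, 0, 0], [0.12, 0, 0, 0, 0, 0], [0.15, 0, 0, 0, 0, 0]],
  ],
)

```text
time_s: 16.82
tcp_pos: [0.5178, 0.0302, 0.0836]
ee_rot: [[-0.0, -0.338, -0.941], [-0.001, -0.941, 0.338], [-1.0, 0.001, -0.0]]
wrist_force: [1.9, -7.0, 3.1]
gripper_width: 0.148
```

Run:
```python
from h import *
to((.520,.0313,.13))
im,d=r.capture('scene'); cv2.imwrite(f'pics/scene6.png',im)
a=im[215:275,305:355]; cv2.imwrite('pics/c9.png',cv2.resize(a,None,fx=10,fy=10,interpolation=cv2.INTER_CUBIC))
p=[.518,.0303]
for z in (.06,.0836,.1026,.121): 
  u,v=proj('scene',p+[z]);print(z,(u-305)*10+5,(v-215)*10+5)
```

```text
t 16.82 tcp [0.5178 0.0302 0.0836] F [ 1.9 -7.   3.1] M [-2.05 -0.32  0.01] w 0.148 j [ 21.  20. -25.   0. -45.  49.]
rotvec err (tool, 10deg) [ 0.001 -0.    -0.003]
target (0.52, 0.0313, 0.13) row cm [-4.64 -0.17 -0.17]
0.06 262.96833819672884 386.62699478711886
0.0836 263.13727154715366 315.06288790714535
0.1026 263.275677147509 256.4310478844561
0.121 263.4118044482494 198.7643487099973
```

View pics/c9.png

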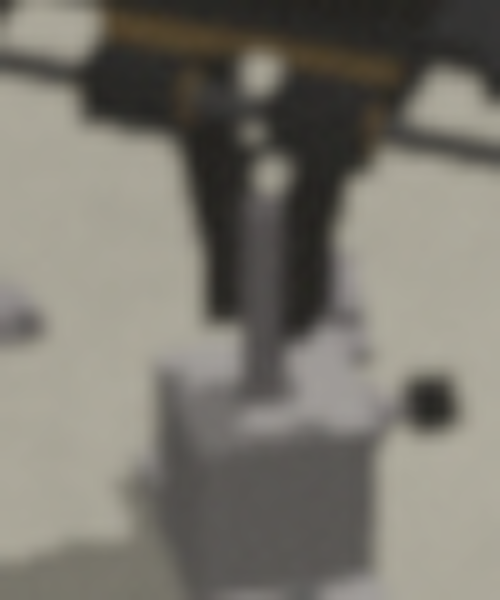

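Emit:
play_rows(
  plan=[
    [[0.06, 0, 0, 0, 0, 0], [0.12, 0, 0, 0, 0, 0], [0.15, 0, 0, 0, 0, 0]],
  ],
)

```text
time_s: 17.25
tcp_pos: [0.518, 0.0302, 0.0824]
ee_rot: [[0.0, -0.338, -0.941], [-0.001, -0.941, 0.338], [-1.0, 0.0, -0.0]]
wrist_force: [1.3, -5.7, 2.0]
gripper_width: 0.15
```

Emit:
play_rows(
  plan=[
    [[0.06, 0, 0, 0, 0, 0], [0.12, 0, 0, 0, 0, 0], [0.15, 0, 0, 0, 0, 0]],
  ],
)

```text
time_s: 17.62
tcp_pos: [0.518, 0.0302, 0.081]
ee_rot: [[0.0, -0.338, -0.941], [-0.001, -0.941, 0.338], [-1.0, 0.0, -0.0]]
wrist_force: [-0.4, -7.0, 6.9]
gripper_width: 0.149
```

Emit:
play_rows(
  plan=[
    [[0.06, 0, 0, 0, 0, 0], [0.12, 0, 0, 0, 0, 0], [0.15, 0, 0, 0, 0, 0]],
  ],
)

```text
time_s: 18.0
tcp_pos: [0.5184, 0.0302, 0.0807]
ee_rot: [[0.001, -0.337, -0.941], [-0.001, -0.941, 0.337], [-1.0, 0.0, -0.001]]
wrist_force: [-1.2, -6.0, 13.7]
gripper_width: 0.151
```

Emit:
play_rows(
  plan=[
    [[0.03, 0, 0, 0, 0, 0], [0.03, 0, 0, 0, 0, 0]],
  ],
)

```text
time_s: 18.25
tcp_pos: [0.5184, 0.0302, 0.0806]
ee_rot: [[0.001, -0.337, -0.941], [-0.001, -0.941, 0.337], [-1.0, 0.0, -0.002]]
wrist_force: [-1.0, -5.9, 13.0]
gripper_width: 0.148
```

Emit:
play_rows(
  plan=[
    [[0, 0, 0, 0, 0, 0], [0, 0, 0, 0, 0, 0]],
  ],
)

```text
time_s: 18.5
tcp_pos: [0.5185, 0.0302, 0.0807]
ee_rot: [[0.002, -0.337, -0.941], [-0.001, -0.941, 0.337], [-1.0, 0.0, -0.002]]
wrist_force: [-1.1, -6.0, 13.1]
gripper_width: 0.151
```

Emit:
play_rows(
  plan=[
    [[-0.1, 0.05, 0, 0, 0, 0], [-0.1, 0.05, 0, 0, 0, 0]],
  ],
)

```text
time_s: 18.75
tcp_pos: [0.5182, 0.03, 0.0808]
ee_rot: [[0.001, -0.338, -0.941], [-0.0, -0.941, 0.338], [-1.0, -0.0, -0.001]]
wrist_force: [-0.3, -5.7, 8.6]
gripper_width: 0.152
```

Emit:
play_rows(
  plan=[
    [[0, 0, 0, 0, 0, 0], [0, 0, 0, 0, 0, 0], [0, 0, 0, 0, 0, 0], [0, 0, 0, 0, 0, 0], [0, 0, 0, 0, 0, 0]],
  ],
  hand=1,
)

```text
time_s: 19.38
tcp_pos: [0.5175, 0.0302, 0.0797]
ee_rot: [[-0.0, -0.338, -0.941], [0.0, -0.941, 0.338], [-1.0, -0.0, 0.0]]
wrist_force: [0.9, -0.1, -0.4]
gripper_width: 0.635
```

Run:
```python
from h import *
to((.518,.0303,.2))
im,d=r.capture('scene'); cv2.imwrite(f'pics/scene7.png',im)
a=im[205:275,300:360]; cv2.imwrite('pics/c10.png',cv2.resize(a,None,fx=8,fy=8,interpolation=cv2.INTER_CUBIC))
```

```text
t 19.38 tcp [0.5175 0.0302 0.0797] F [ 0.9 -0.1 -0.4] M [ 0.04  0.03 -0.04] w 0.635 j [ 21.  21. -25.  -0. -44.  49.]
rotvec err (tool, 10deg) [0.001 0.001 0.   ]
target (0.518, 0.0303, 0.2) row cm [-12.03  -0.02  -0.04]
```

View pics/c10.png

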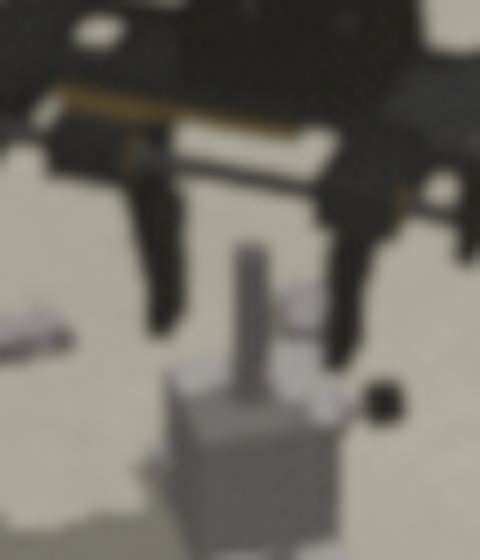

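Emit:
play_rows(
  plan=[
    [[-3, 0, 0, 0, 0, 0], [-6, 0, 0, 0, 0, 0], [-9, 0, 0, 0, 0, 0], [-12, 0, 0, 0, 0, 0]],
  ],
)

```text
time_s: 19.92
tcp_pos: [0.5174, 0.0301, 0.2008]
ee_rot: [[0.0, -0.338, -0.941], [0.0, -0.941, 0.338], [-1.0, -0.0, 0.0]]
wrist_force: [0.6, 0.9, 0.7]
gripper_width: 0.988
```

Run:
```python
from h import *
to((.4844,.2473,.12),(.4844,.2473,.024))
im,d=r.capture('scene'); cv2.imwrite(f'pics/scene8.png',im)
```

```text
t 19.93 tcp [0.5174 0.0301 0.2008] F [0.6 0.9 0.7] M [-0.02 -0.04 -0.02] w 0.988 j [ 21.  13. -16.  -0. -61.  49.]
rotvec err (tool, 10deg) [0.001 0.    0.001]
target (0.4844, 0.2473, 0.12) row cm [  8.08 -19.32  10.45]
target (0.4844, 0.2473, 0.024) row cm [ 17.68 -19.32  10.45]
```

Emit:
play_rows(
  plan=[
    [[0, -5, 2.7, 0, 0, 0], [0, -10, 5.4, 0, 0, 0], [1, -15, 8.1, 0, 0, 0], [4, -19.3, 10.4, 0, 0, 0], [8, -19.3, 10.4, 0, 0, 0]],
  ],
)

```text
time_s: 20.6
tcp_pos: [0.4853, 0.2507, 0.1197]
ee_rot: [[0.003, -0.334, -0.943], [0.003, -0.943, 0.334], [-1.0, -0.004, -0.002]]
wrist_force: [0.3, -0.8, -1.3]
gripper_width: 1.001
```

Emit:
play_rows(
  plan=[
    [[0, 0, 0, 0, 0, 0]],
  ],
)

```text
time_s: 20.72
tcp_pos: [0.4828, 0.2458, 0.1168]
ee_rot: [[-0.006, -0.338, -0.941], [-0.005, -0.941, 0.338], [-1.0, 0.007, 0.004]]
wrist_force: [-0.7, -0.9, 1.1]
gripper_width: 0.998
```

Run:
```python
from h import *
to((.4844,.2473,.10),(.4844,.2473,.024))
for n in ('scene','top'):
    im,d=r.capture(n); cv2.imwrite(f'pics/{n}9.png',im)
    if n=='scene': cv2.imwrite('pics/c11.png',cv2.resize(im[200:290,360:460],None,fx=6,fy=6,interpolation=cv2.INTER_CUBIC))
    else: b=im[180:330,150:350]; cv2.imwrite('pics/c12.png',cv2.resize(b,None,fx=4,fy=4))
s=r.sense()
for k in(-.0435,0,.0435): u,v=proj('scene',s['tcp_pos']+s['ee_rot'][:,1]*k); print(u,v,(u-360)*6+3,(v-200)*6+3)
u,v=proj('scene',[.4844,.2473,.04]); print(u,v,(u-360)*6+3,(v-200)*6+3)
```

```text
t 20.73 tcp [0.4828 0.2458 0.1168] F [-0.7 -0.9  1.1] M [-0.02 -0.05  0.02] w 0.998 j [ 44.  20. -19.  -0. -51.  26.]
rotvec err (tool, 10deg) [ 0.003  0.024 -0.039]
target (0.4844, 0.2473, 0.1) row cm [ 1.68 -0.2  -0.1 ]
target (0.4844, 0.2473, 0.024) row cm [ 9.28 -0.2  -0.1 ]
426.6379597579092 230.94017240891418 402.8277585474551 188.64103445348508
410.627602135303 228.0453594074929 306.76561281181796 171.27215644495737
394.9182704656247 225.2049745370879 212.50962279374812 154.22984722252744
408.1111677910245 252.20499983055495 291.6670067461471 316.2299989833297
```

View pics/c11.png

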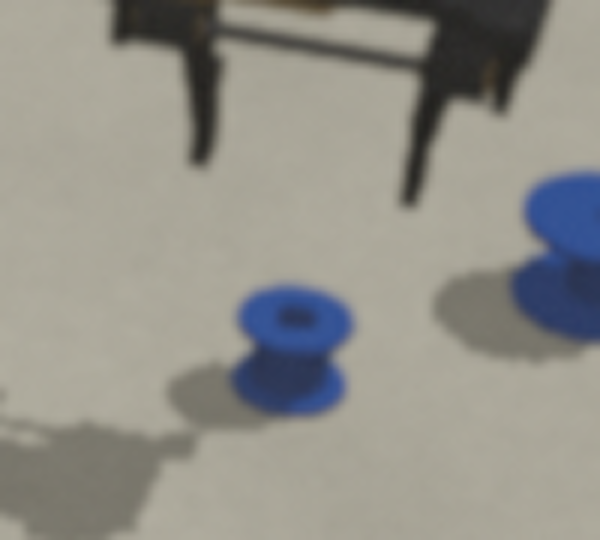

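View pics/c12.png

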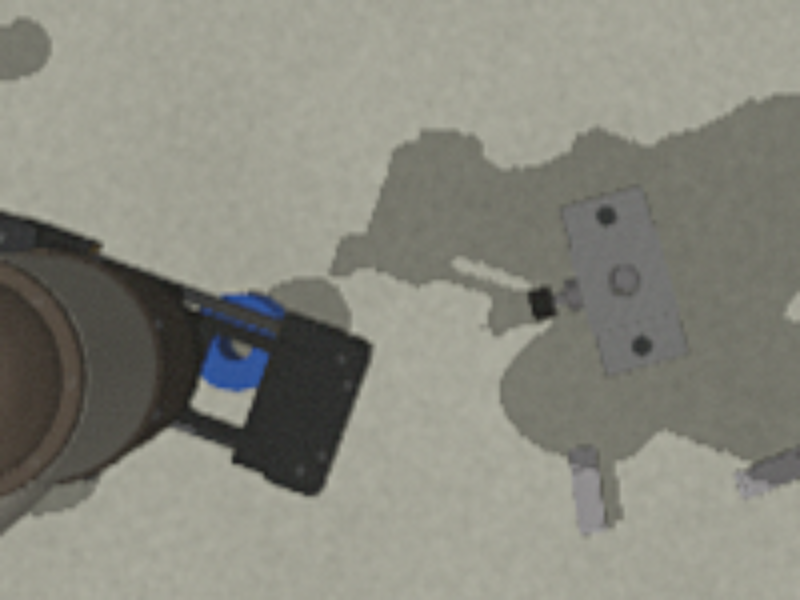

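Emit:
play_rows(
  plan=[
    [[2, -0.3, -0.1, 0, 0, 0], [4, -0.3, -0.1, 0, 0, 0], [6, -0.3, -0.1, 0, 0, 0], [7.5, -0.3, -0.1, 0, 0, 0], [7.5, -0.3, -0.1, 0, 0, 0]],
  ],
)

```text
time_s: 21.45
tcp_pos: [0.4872, 0.249, 0.045]
ee_rot: [[-0.0, -0.339, -0.941], [-0.0, -0.941, 0.339], [-1.0, 0.0, 0.0]]
wrist_force: [0.0, -0.6, 0.0]
gripper_width: 1.001
```

Run:
```python
from h import *
to((.4847,.2485,.024))
for n in ('scene',):
    im,d=r.capture(n); cv2.imwrite(f'pics/{n}10.png',im)
    cv2.imwrite('pics/c13.png',cv2.resize(im[200:290,360:460],None,fx=6,fy=6,interpolation=cv2.INTER_CUBIC))
```

```text
t 21.45 tcp [0.4872 0.249  0.045 ] F [ 0.  -0.6  0. ] M [ 0.04 -0.02 -0.  ] w 1.001 j [ 44.  26. -23.   0. -41.  26.]
rotvec err (tool, 10deg) [-0.003  0.    -0.002]
target (0.4847, 0.2485, 0.024) row cm [2.1  0.13 0.22]
```

View pics/c13.png

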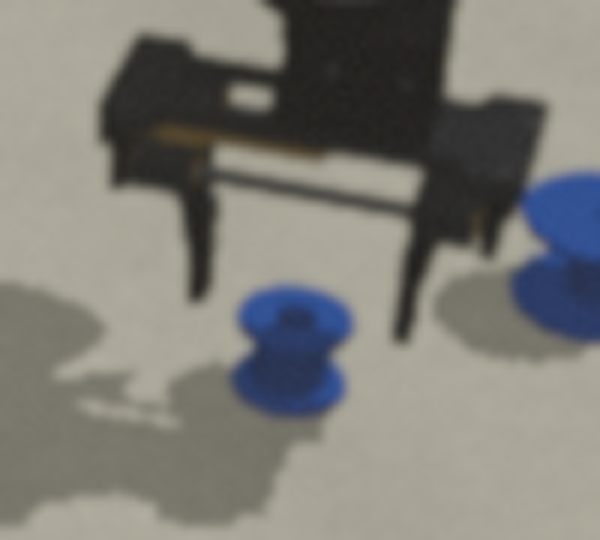

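Emit:
play_rows(
  plan=[
    [[0.7, 0.2, 0.2, 0, 0, 0], [1.4, 0.2, 0.2, 0, 0, 0], [2.1, 0.2, 0.2, 0, 0, 0], [2.1, 0.2, 0.2, 0, 0, 0]],
  ],
)

```text
time_s: 22.0
tcp_pos: [0.484, 0.2479, 0.0231]
ee_rot: [[-0.001, -0.338, -0.941], [-0.001, -0.941, 0.338], [-1.0, 0.001, 0.001]]
wrist_force: [1.2, -0.3, 1.1]
gripper_width: 1.002
```

Emit:
play_rows(
  plan=[
    [[0, 0, 0, 0, 0, 0], [0, 0, 0, 0, 0, 0], [0, 0, 0, 0, 0, 0], [0, 0, 0, 0, 0, 0], [0, 0, 0, 0, 0, 0]],
  ],
  hand=0,
)

```text
time_s: 22.62
tcp_pos: [0.4844, 0.2481, 0.024]
ee_rot: [[0.0, -0.338, -0.941], [-0.0, -0.941, 0.338], [-1.0, 0.0, -0.0]]
wrist_force: [-1.5, 0.0, 0.8]
gripper_width: 0.619
```

Emit:
play_rows(
  plan=[
    [[0, 0, 0, 0, 0, 0], [0, 0, 0, 0, 0, 0]],
  ],
)

```text
time_s: 22.88
tcp_pos: [0.4843, 0.2482, 0.024]
ee_rot: [[0.0, -0.338, -0.941], [-0.0, -0.941, 0.338], [-1.0, 0.0, -0.0]]
wrist_force: [-0.4, 0.0, 1.9]
gripper_width: 0.62
```

Run:
```python
from h import *
to((.4847,.2485,.024))
for n in ('scene',):
    im,d=r.capture(n); cv2.imwrite(f'pics/{n}11.png',im)
    cv2.imwrite('pics/c14.png',cv2.resize(im[200:290,360:460],None,fx=6,fy=6,interpolation=cv2.INTER_CUBIC))
```

```text
t 22.88 tcp [0.4843 0.2482 0.024 ] F [-0.4  0.   1.9] M [-0.12  0.14 -0.04] w 0.62 j [ 44.  27. -24.   0. -38.  26.]
rotvec err (tool, 10deg) [ 0.001 -0.    -0.   ]
target (0.4847, 0.2485, 0.024) row cm [-0.   -0.04 -0.02]
```

View pics/c14.png

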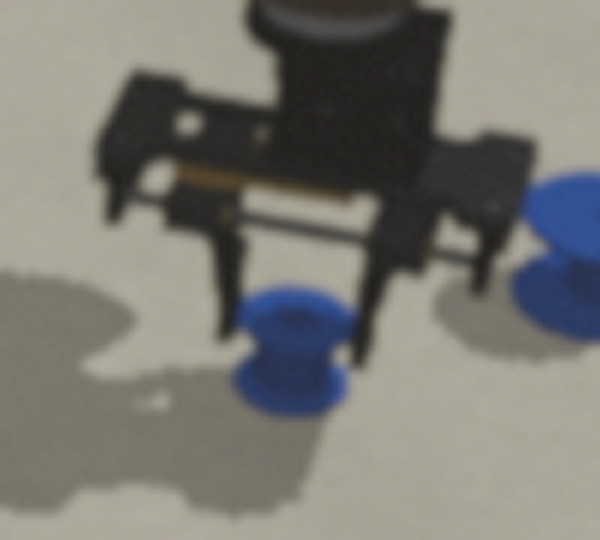

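Emit:
play_rows(
  plan=[
    [[-1, 0, 0, 0, 0, 0], [-3, 0, 0, 0, 0, 0], [-6, 0, 0, 0, 0, 0], [-10, 0, 0, 0, 0, 0], [-14, 0, 0, 0, 0, 0]],
  ],
)

```text
time_s: 23.55
tcp_pos: [0.4842, 0.2481, 0.1655]
ee_rot: [[0.0, -0.338, -0.941], [0.0, -0.941, 0.338], [-1.0, -0.0, -0.0]]
wrist_force: [0.7, -0.1, -0.9]
gripper_width: 0.62
```

Emit:
play_rows(
  plan=[
    [[-1.5, 0, 0, 0, 0, 0]],
  ],
)

```text
time_s: 23.68
tcp_pos: [0.4853, 0.249, 0.1819]
ee_rot: [[0.004, -0.338, -0.941], [0.004, -0.941, 0.338], [-1.0, -0.005, -0.003]]
wrist_force: [-0.0, 0.2, -0.4]
gripper_width: 0.62
```

Run:
```python
from h import *
to((.518,.0303,.17))
for n in ('scene',):
    im,d=r.capture(n); cv2.imwrite(f'pics/{n}12.png',im)
    cv2.imwrite('pics/c15.png',cv2.resize(im[160:270,300:460],None,fx=5,fy=5,interpolation=cv2.INTER_CUBIC))
```

```text
t 23.68 tcp [0.4853 0.249  0.1819] F [-0.   0.2 -0.4] M [ 0.01 -0.01 -0.  ] w 0.62 j [ 44.  16. -15.   0. -59.  26.]
rotvec err (tool, 10deg) [ 0.003 -0.015  0.028]
target (0.518, 0.0303, 0.17) row cm [  1.19  19.48 -10.47]
```

View pics/c15.png

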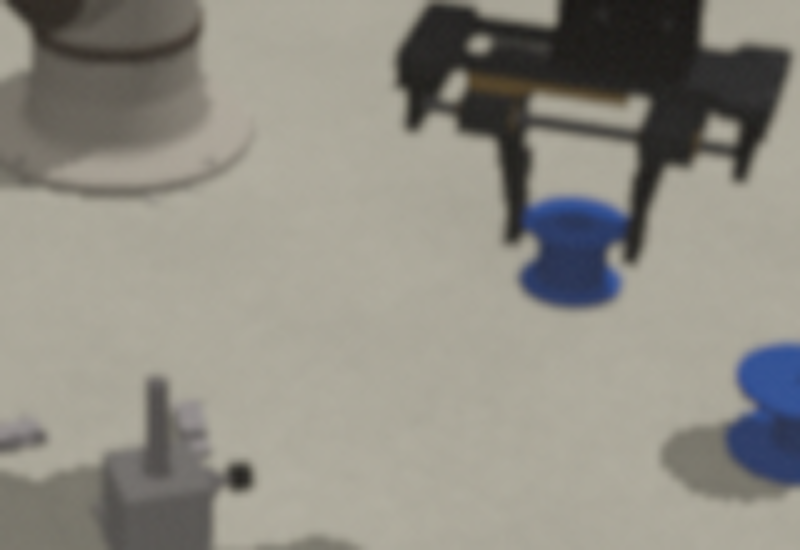

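Emit:
play_rows(
  plan=[
    [[0.2, 3.5, -1.8, 0, 0, 0], [0.4, 7.5, -4, 0, 0, 0], [0.5, 11.5, -6.2, 0, 0, 0], [0.6, 15.5, -8.3, 0, 0, 0], [0.7, 18, -9.7, 0, 0, 0]],
  ],
)

```text
time_s: 24.35
tcp_pos: [0.5137, 0.044, 0.1702]
ee_rot: [[-0.003, -0.34, -0.941], [-0.001, -0.941, 0.34], [-1.0, 0.002, 0.003]]
wrist_force: [-0.1, 0.4, -0.5]
gripper_width: 0.615
```

Run:
```python
from h import *
to((.518,.0303,.17))
```

```text
t 24.35 tcp [0.5137 0.044  0.1702] F [-0.1  0.4 -0.5] M [ 0.05 -0.06 -0.01] w 0.615 j [ 23.  14. -19.  -0. -57.  47.]
rotvec err (tool, 10deg) [-0.008  0.016 -0.011]
target (0.518, 0.0303, 0.17) row cm [ 0.02  1.14 -0.86]
```

Emit:
play_rows(
  plan=[
    [[0.1, 0.6, -0.5, 0, 0, 0], [0.3, 1.1, -0.85, 0, 0, 0], [0.5, 1.1, -0.85, 0, 0, 0], [0.5, 1.1, -0.85, 0, 0, 0]],
  ],
)

```text
time_s: 24.85
tcp_pos: [0.5189, 0.0335, 0.1665]
ee_rot: [[-0.001, -0.337, -0.941], [-0.0, -0.941, 0.337], [-1.0, 0.0, 0.001]]
wrist_force: [-0.2, -0.2, -0.2]
gripper_width: 0.622
```

Run:
```python
from h import *
to((.518,.0303,.15))
for n in ('scene',):
    im,d=r.capture(n); cv2.imwrite(f'pics/{n}13.png',im)
    cv2.imwrite('pics/c16.png',cv2.resize(im[195:265,300:360],None,fx=9,fy=9,interpolation=cv2.INTER_CUBIC))
b=(im[...,0]>im[...,2]*1.5)[190:265,300:365]
ys,xs=np.nonzero(b); print(xs.min()+300,xs.max()+300,ys.min()+190,ys.max()+190)
for v in range(195,245):
    q=np.nonzero(b[v-190])[0]
    if len(q): print(v,q.min()+300,q.max()+300,(q.min()+q.max())/2+300,len(q))
print(im[232:254,324:338].mean(2).astype(int))
```

```text
t 24.85 tcp [0.5189 0.0335 0.1665] F [-0.2 -0.2 -0.2] M [ 0.01 -0.   -0.03] w 0.622 j [ 22.  15. -19.  -0. -56.  49.]
rotvec err (tool, 10deg) [ 0.007  0.003 -0.002]
target (0.518, 0.0303, 0.15) row cm [ 1.65  0.33 -0.02]
322 342 211 231
211 329 338 333.5 10
212 327 340 333.5 14
213 323 342 332.5 20
214 322 342 332.0 21
215 322 342 332.0 21
216 322 342 332.0 21
217 323 341 332.0 19
218 325 341 333.0 17
219 326 339 332.5 14
220 327 338 332.5 12
221 327 338 332.5 12
222 327 338 332.5 12
223 327 339 333.0 13
224 326 342 334.0 17
225 325 342 333.5 18
226 324 342 333.0 19
227 324 342 333.0 19
228 324 342 333.0 19
229 325 341 333.0 17
230 326 340 333.0 15
231 328 337 332.5 10
[[155 149 138 125 115 107  95  87  85  86  88  91  98 106]
 [162 160 157 153 149 139 128 120 119 121 124 127 133 141]
 [163 163 163 162 158 151 142 138 141 147 152 156 157 160]
 [163 164 163 162 156 140 128 126 130 145 159 164 164 164]
 [162 163 163 162 151 126 105 103 108 130 154 163 164 163]
 [161 163 163 162 148 116  93  89  95 120 151 162 163 163]
 [161 162 162 161 148 114  87  82  88 118 150 161 161 162]
 [162 16
[... 177 characters left out ...]
4 165 162 150 114  86  81  87 106 122 128 137 142]
 [164 165 165 164 150 114  85  81  87 100 112 120 136 143]
 [164 165 166 163 150 114  85  82  87  99 108 116 134 142]
 [164 165 165 164 150 113  84  81  87  97 107 109 122 130]
 [165 165 165 163 150 114  84  81  87  99 109 108 109 114]
 [165 164 164 161 147 112  84  81  87 105 122 126 123 123]
 [164 163 163 160 145 110  84  81  90 113 138 147 147 145]
 [162 162 161 157 139 107  83  83  92 119 145 155 156 154]
 [159 160 158 153 133 102  83  82  93 119 147 156 156 155]
 [158 157 157 150 131 100  84  82  94 119 144 155 157 156]
 [156 154 148 141 123  97  81  82  92 112 137 152 156 157]
 [147 142 130 122 107  91  82  81  88 104 129 149 156 157]]
```

View pics/c16.png

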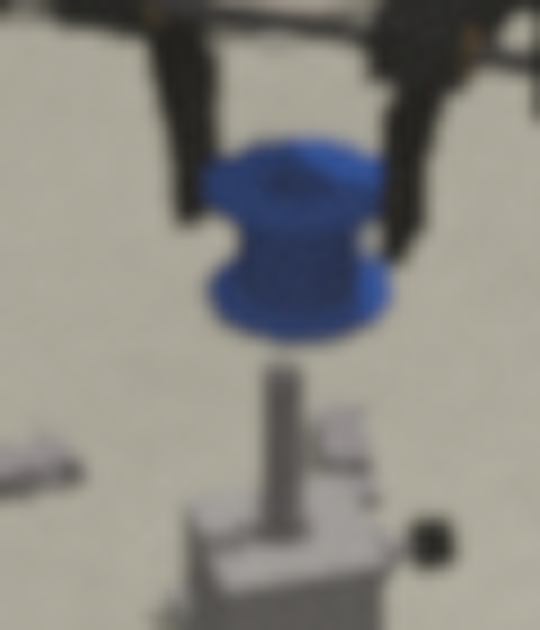

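Emit:
play_rows(
  plan=[
    [[0.2, 0.25, -0.04, 0, 0, 0], [0.6, 0.45, -0.07, 0, 0, 0], [1.0, 0.45, -0.07, 0, 0, 0], [1.3, 0.45, -0.07, 0, 0, 0], [1.3, 0.45, -0.07, 0, 0, 0]],
  ],
)

```text
time_s: 25.52
tcp_pos: [0.5181, 0.0282, 0.1535]
ee_rot: [[-0.001, -0.338, -0.941], [-0.0, -0.941, 0.338], [-1.0, 0.0, 0.001]]
wrist_force: [-0.2, -0.8, -1.5]
gripper_width: 0.615
```

Run:
```python
from h import *
to((.518,.029,.15))
for n in ('scene','top'):
    im,d=r.capture(n); cv2.imwrite(f'pics/{n}14.png',im)
im=cv2.imread('pics/scene14.png')
cv2.imwrite('pics/c17.png',cv2.resize(im[195:265,300:360],None,fx=9,fy=9,interpolation=cv2.INTER_CUBIC))
b=(im[...,0]>im[...,2]*1.5)[190:265,300:365]
for v in range(195,245):
    q=np.nonzero(b[v-190])[0]
    if len(q): print(v,q.min()+300,q.max()+300,(q.min()+q.max())/2+300,len(q))
print(im[232:250,324:338].mean(2).astype(int))
```

```text
t 25.52 tcp [0.5181 0.0282 0.1535] F [-0.2 -0.8 -1.5] M [-0.05  0.06 -0.06] w 0.615 j [ 21.  15. -20.  -0. -55.  49.]
rotvec err (tool, 10deg) [ 0.     0.003 -0.002]
target (0.518, 0.029, 0.15) row cm [ 0.35 -0.07  0.03]
215 328 335 331.5 8
216 325 338 331.5 14
217 321 340 330.5 20
218 320 340 330.0 21
219 320 340 330.0 21
220 320 340 330.0 21
221 321 339 330.0 19
222 323 339 331.0 17
223 324 338 331.0 15
224 325 337 331.0 13
225 325 336 330.5 12
226 325 336 330.5 12
227 325 337 331.0 13
228 324 340 332.0 17
229 323 340 331.5 18
230 322 340 331.0 19
231 322 340 331.0 19
232 322 340 331.0 19
233 323 339 331.0 17
234 324 338 331.0 15
235 326 335 330.5 10
236 329 333 331.0 5
[[ 68  65  64  62  62  61  61  61  59  60  60  60  64  70]
 [ 71  68  68  65  65  64  63  63  64  64  65  66  67  71]
 [ 77  72  70  69  69  69  68  68  66  68  69  69  71  75]
 [104  89  79  76  73  69  69  69  70  70  73  78  85  99]
 [136 122 108 101  91  75  69  68  69  77  92 107 118 134]
 [156 149 142 135 120  91  73  70  73  93 122 140 150 155]
 [162 160 158 156 141 108  80  75  81 110 143 156 160 162]
 [162 162 163 161 148 113  85  80  85 115 146 158 157 158]
 [163 162 163 163 150 114  83  80  85 113 143 152 150 149]
 [164 163 163 162 149 114  84  81  87 109 133 140 142 143]
 [164 164 164 162 150 115  83  80  87 105 122 128 137 142]
 [163 164 165 163 151 114  83  79  85 100 111 120 135 143]
 [164 164 166 163 150 114  84  81  86  98 107 116 133 141]
 [164 164 166 163 150 113  84  81  87  99 107 110 122 131]
 [165 166 165 163 149 114  84  81  86  99 108 108 109 114]
 [165 164 164 161 147 113  84  81  87 105 122 125 123 121]
 [163 163 163 159 145 110  84  81  90 113 138 147 147 145]
 [162 161 161 157 140 105  84  81  92 118 145 154 156 155]]
```

View pics/c17.png

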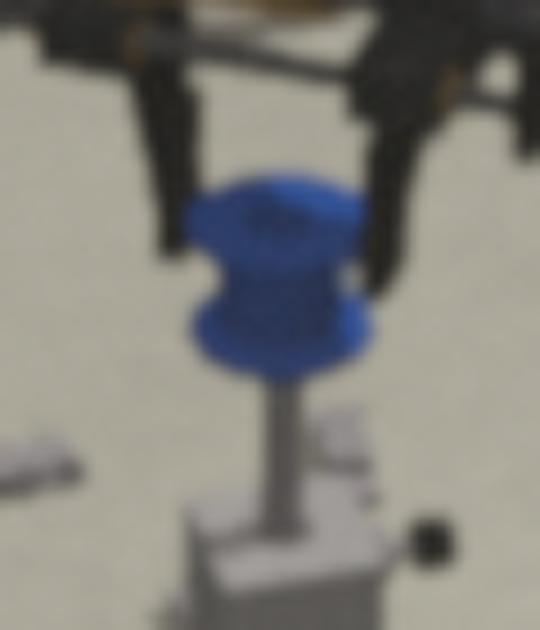

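Emit:
play_rows(
  plan=[
    [[0.5, -0.03, 0, 0, 0, 0], [1.0, -0.03, 0, 0, 0, 0], [1.3, -0.03, 0, 0, 0, 0], [1.6, -0.03, 0, 0, 0, 0], [1.8, -0.03, 0, 0, 0, 0]],
  ],
)

```text
time_s: 26.25
tcp_pos: [0.5183, 0.0286, 0.1356]
ee_rot: [[-0.0, -0.338, -0.941], [-0.0, -0.941, 0.338], [-1.0, 0.0, 0.0]]
wrist_force: [0.3, -0.3, -1.2]
gripper_width: 0.617
```

Emit:
play_rows(
  plan=[
    [[0.3, 0, 0, 0, 0, 0], [0.6, 0, 0, 0, 0, 0], [0.9, 0, 0, 0, 0, 0]],
  ],
)

```text
time_s: 26.62
tcp_pos: [0.5183, 0.0286, 0.1267]
ee_rot: [[-0.0, -0.338, -0.941], [0.0, -0.941, 0.338], [-1.0, -0.0, 0.0]]
wrist_force: [0.5, 0.2, -1.7]
gripper_width: 0.621
```

Run:
```python
from h import *
to((.518,.029,.084))
for n in ('scene',):
    im,d=r.capture(n); cv2.imwrite(f'pics/{n}15.png',im)
cv2.imwrite('pics/c18.png',cv2.resize(im[195:265,300:360],None,fx=9,fy=9,interpolation=cv2.INTER_CUBIC))
```

```text
t 26.62 tcp [0.5183 0.0286 0.1267] F [ 0.5  0.2 -1.7] M [ 0.02  0.03 -0.03] w 0.621 j [ 21.  17. -22.  -0. -51.  49.]
rotvec err (tool, 10deg) [0.001 0.    0.   ]
target (0.518, 0.029, 0.084) row cm [ 4.27 -0.03  0.04]
```

View pics/c18.png

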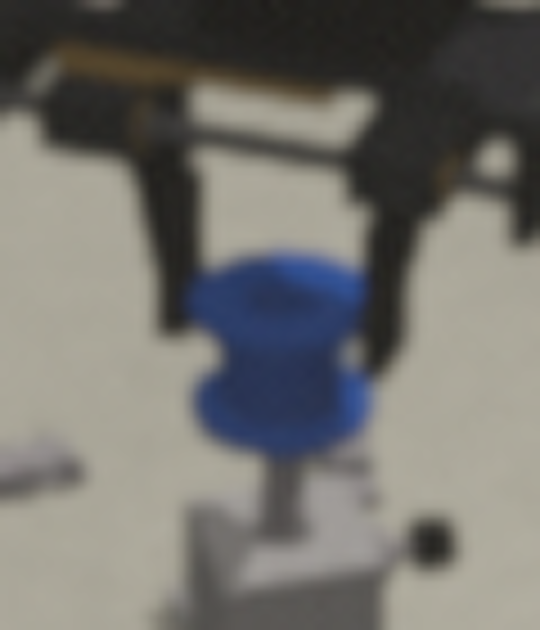

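Emit:
play_rows(
  plan=[
    [[0.4, 0, 0, 0, 0, 0], [0.9, 0, 0, 0, 0, 0], [1.4, 0, 0, 0, 0, 0], [1.9, 0, 0, 0, 0, 0], [2.3, 0, 0, 0, 0, 0]],
  ],
)

```text
time_s: 27.3
tcp_pos: [0.5183, 0.0286, 0.1034]
ee_rot: [[-0.0, -0.338, -0.941], [-0.0, -0.941, 0.338], [-1.0, 0.0, 0.0]]
wrist_force: [-0.6, 0.7, -0.9]
gripper_width: 0.622
```

Emit:
play_rows(
  plan=[
    [[0.4, 0, 0, 0, 0, 0], [0.8, 0, 0, 0, 0, 0], [1.2, 0, 0, 0, 0, 0], [1.5, 0, 0, 0, 0, 0], [1.6, 0, 0, 0, 0, 0]],
  ],
)

```text
time_s: 27.92
tcp_pos: [0.5182, 0.0286, 0.0876]
ee_rot: [[-0.0, -0.338, -0.941], [-0.0, -0.941, 0.338], [-1.0, 0.0, 0.0]]
wrist_force: [0.2, 0.5, -0.4]
gripper_width: 0.616
```

Emit:
play_rows(
  plan=[
    [[0.1, 0, 0, 0, 0, 0], [0.2, 0, 0, 0, 0, 0], [0.25, 0, 0, 0, 0, 0]],
  ],
)

```text
time_s: 28.3
tcp_pos: [0.5183, 0.0286, 0.0854]
ee_rot: [[0.0, -0.338, -0.941], [0.0, -0.941, 0.338], [-1.0, -0.0, -0.0]]
wrist_force: [0.2, -0.0, -0.9]
gripper_width: 0.617
```

Emit:
play_rows(
  plan=[
    [[0.1, 0, 0, 0, 0, 0], [0.1, 0, 0, 0, 0, 0]],
  ],
)

```text
time_s: 28.55
tcp_pos: [0.5183, 0.0286, 0.0843]
ee_rot: [[-0.0, -0.338, -0.941], [-0.0, -0.941, 0.338], [-1.0, 0.0, 0.0]]
wrist_force: [-0.0, 0.2, -1.1]
gripper_width: 0.62
```

Emit:
play_rows(
  plan=[
    [[0.07, 0, 0, 0, 0, 0], [0.07, 0, 0, 0, 0, 0]],
  ],
)

```text
time_s: 28.8
tcp_pos: [0.5184, 0.0286, 0.084]
ee_rot: [[0.0, -0.338, -0.941], [0.0, -0.941, 0.338], [-1.0, -0.0, -0.0]]
wrist_force: [-0.9, 0.5, 1.7]
gripper_width: 0.617
```

Emit:
play_rows(
  plan=[
    [[0, 0, 0, 0, 0, 0], [0, 0, 0, 0, 0, 0], [0, 0, 0, 0, 0, 0], [0, 0, 0, 0, 0, 0], [0, 0, 0, 0, 0, 0]],
  ],
  hand=1,
)

```text
time_s: 29.42
tcp_pos: [0.5183, 0.0286, 0.0836]
ee_rot: [[-0.0, -0.338, -0.941], [-0.0, -0.941, 0.338], [-1.0, 0.0, 0.0]]
wrist_force: [-0.8, 0.3, -0.1]
gripper_width: 0.985
```

Run:
```python
from h import *
to((.518,.029,.2))
for n in ('scene',):
    im,d=r.capture(n); cv2.imwrite(f'pics/{n}16.png',im)
cv2.imwrite('pics/c19.png',cv2.resize(im[195:265,300:360],None,fx=9,fy=9,interpolation=cv2.INTER_CUBIC))
```

```text
t 29.43 tcp [0.5183 0.0286 0.0836] F [-0.8  0.3 -0.1] M [-0.06 -0.01 -0.02] w 0.985 j [ 21.  20. -25.  -0. -45.  49.]
rotvec err (tool, 10deg) [ 0.001  0.    -0.   ]
target (0.518, 0.029, 0.2) row cm [-11.64  -0.03   0.05]
```

View pics/c19.png

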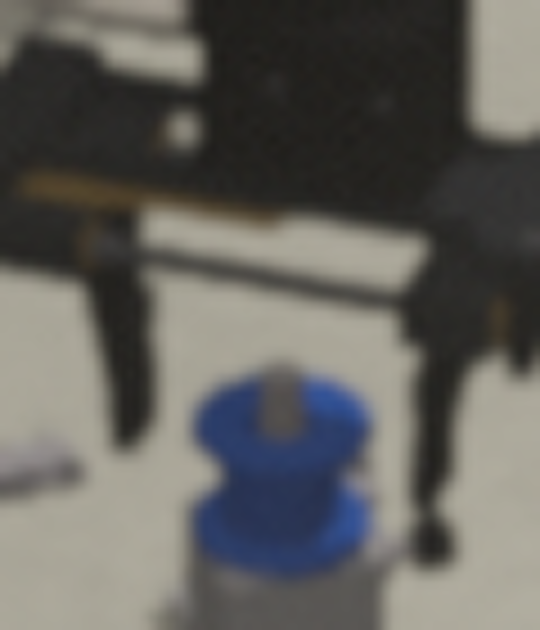

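Emit:
play_rows(
  plan=[
    [[-3, 0, 0, 0, 0, 0], [-6, 0, 0, 0, 0, 0], [-10, 0, 0, 0, 0, 0], [-14, 0, 0, 0, 0, 0]],
  ],
)

```text
time_s: 29.98
tcp_pos: [0.5181, 0.0285, 0.2248]
ee_rot: [[-0.0, -0.338, -0.941], [-0.0, -0.941, 0.338], [-1.0, 0.0, 0.0]]
wrist_force: [0.4, 0.1, 0.7]
gripper_width: 1.0
```

Emit:
play_rows(
  plan=[
    [[0, -6, 2, 0, 0, 0], [0, -12, 5, 0, 0, 0], [0, -18, 9, 0, 0, 0], [0, -24, 13, 0, 0, 0], [0, -28, 16, 0, 0, 0]],
  ],
)

```text
time_s: 30.6
tcp_pos: [0.4649, 0.3366, 0.2237]
ee_rot: [[0.0, -0.338, -0.941], [0.0, -0.941, 0.338], [-1.0, -0.0, -0.0]]
wrist_force: [1.0, 0.5, 1.1]
gripper_width: 0.998
```

Emit:
play_rows(
  plan=[
    [[0, 0, 0, 0, 0, 0], [0, 0, 0, 0, 0, 0], [0, 0, 0, 0, 0, 0]],
  ],
)

```text
time_s: 30.98
tcp_pos: [0.466, 0.3335, 0.2237]
ee_rot: [[-0.0, -0.339, -0.941], [-0.0, -0.941, 0.339], [-1.0, 0.0, 0.0]]
wrist_force: [0.1, -0.5, 0.2]
gripper_width: 0.997
```

Run:
```python
from h import *
to((.518,.029,.2))
for n in ('scene','top'):
    im,d=r.capture(n); cv2.imwrite(f'pics/{n}17.png',im)
    P=pts(n,d)
    bl=(im[...,0]>im[...,2]*1.5)
    if n=='top': bl[:225]=0;bl[275:]=0;bl[:,:280]=0;bl[:,335:]=0
    else: bl[:225]=0;bl[275:]=0;bl[:,:310]=0;bl[:,355:]=0
    m=bl&(P[...,2]>.094)&(P[...,2]<.106)
    Q=P[m]; print(n,len(Q),"flange centre",Q.mean(0).round(4), "min/max mid",((Q.min(0)+Q.max(0))/2).round(4))
    A=np.c_[Q[:,:2]-Q[:,:2].mean(0),np.ones(len(Q))]; print("plane slope",np.linalg.lstsq(A,Q[:,2],rcond=None)[0].round(4))
    g=(~bl)&(P[...,2]>.112)&(P[...,2]<.125); 
    if n=='top': g[:240]=0;g[262:]=0;g[:,:296]=0;g[:,316:]=0
    else: g[:225]=0;g[275:]=0;g[:,:320]=0;g[:,345:]=0
    print("post top",g.sum(),P[g].mean(0).round(4) if g.any() else '')
    print(np.median(abs(0)), )
a=cv2.imread('pics/scene17.png')[195:275,295:365];b=cv2.imread('pics/top17.png')[210:290,270:340]
cv2.imwrite('pics/c20.png',cv2.resize(np.hstack([a,b]),None,fx=5.5,fy=5.5,interpolation=cv2.INTER_CUBIC))
```

```text
t 30.98 tcp [0.466  0.3335 0.2237] F [ 0.1 -0.5  0.2] M [-0.06 -0.03 -0.01] w 0.997 j [ 52.  17.  -7.   0. -66.  18.]
rotvec err (tool, 10deg) [-0.008  0.    -0.002]
target (0.518, 0.029, 0.2) row cm [  2.37  26.9  -15.19]
scene 127 flange centre [0.5275 0.03   0.0996] min/max mid [0.5249 0.0294 0.0995]
plane slope [-0.0206  0.0089  0.0996]
post top 19 [0.5243 0.0307 0.1168]
0.0
top 436 flange centre [0.5178 0.0279 0.0997] min/max mid [0.5178 0.0287 0.0999]
plane slope [-0.0085 -0.0034  0.0997]
post top 37 [0.5199 0.0277 0.1182]
0.0
```

View pics/c20.png

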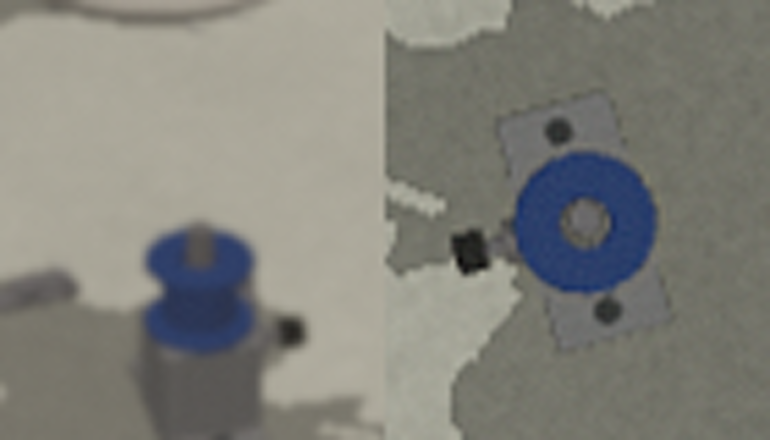

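View pics/top17.png

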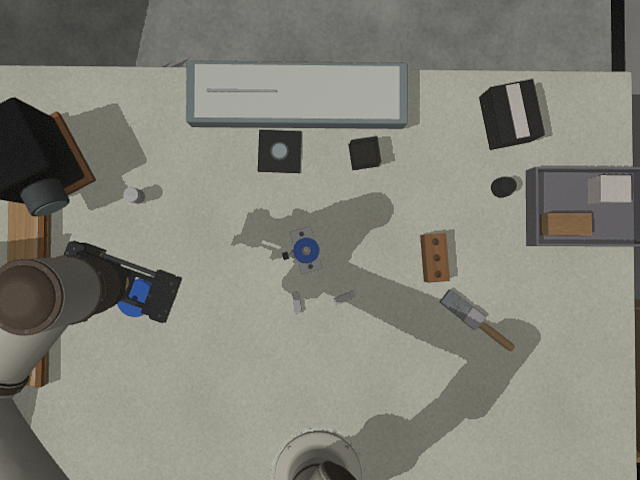

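```bash
python3 -c "
from station import r
print(r.finish_job())"
```

```text
the job is handed in; nothing more can be done
None
```

The post is in the holder and the small spool lies flat over it. I handed the job in at about 31 s of the 72 s allowed; it gave no verdict.

**Post:** I lifted the post from the rack and slid it down the bore past the plunger at about 5 N. It went solid at about 46 mm depth. It held there under about 15 N, with the tool staying within 0.1 mm. I then let go, before fetching the spool. I could not read the seat itself, so "home" rests on that solid stop and on the post top measured afterwards at z of about 0.118 m, which fits the depth.

**Spool:** I gripped it by its upper flange and lowered it over the post until it touched the holder at about 3 N, then opened the fingers. The top camera put its upper face at z = 0.0997 m (0.100 expected) and its tilt under 0.01 rad. Its centre is within about 1.5 mm of the bore's axis.

**Disagreements:**
- The two cameras differed by 3–4 mm sideways when locating things at the start. I relied on contact forces and same-camera comparisons instead.
- The scene camera's last depth check gave the spool's centre about 7–10 mm further in x, and a slope of about 0.02. I took this as bias from its slanting view.
- The top camera's final picture shows the spool concentric with the post. The other objects look where they were, though I did not measure them and the arm partly hid the big spool.

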